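# Make up two shoe-care kits on the entrance shelf

### The job

Make up the two shoe-care kits: the large tray gets the large tin in its square compartment, the large brush in the wide long compartment and the dauber in the narrow long one; the small tray gets the small tin in its square compartment and the small brush in the long one. Everything lies flat on the floor of its compartment, tins lid up and brushes and dauber bristles down, set down rather than dropped. Leave the lidded pot, the key bowl and the shoe tree as they are.

Things in the scene. Friction and masses are not known exactly. Their poses are not given: they have to be found in the camera images.
- large_tin: Large flat shoe-polish tin, bare metal, closed, a plain cylinder 68 mm across and 26 mm high, about 120 g. Origin: centre of its underside; z is up out of its lid.
- small_tin: Small flat shoe-polish tin, same metal, closed, a plain cylinder 50 mm across and 22 mm high, about 60 g. Origin: centre of its underside; z is up out of its lid.
- large_brush: Large shoe brush lying bristles down, 150 mm long (x), 50 mm wide (y), 48 mm high, 160 g: dark bristles (rigid) the lower 26 mm, 42 mm wide; wooden block the upper 22 mm. Origin: centre of the underside; z up. Both ends are alike.
- small_brush: Small shoe brush, same make, lying bristles down: 95 mm long (its x), 40 mm wide (its y), 36 mm high in all: bristles the lower 18 mm, wooden block the upper 18 mm. About 70 g. Origin: centre of the underside; z up. Both ends are alike.
- dauber: Polish dauber lying bristles down, 140 mm long along x, 40 g: round head 34 mm across, 28 mm high (rigid bristles to 14 mm, blue block 14 to 28 mm), centred 53 mm towards +x from the origin; round blue handle 12 mm thick sloping from the head down to the surface at the -x end. It balances near the head; grip the head's block. Origin: middle of the length, at the level it lies on; z up.
- large_tray: Large loose wooden tray 284 (x) by 144 (y) mm, 600 g; pale floor 4 mm thick; dark strips 6 wide, tops 12 above the shelf. Compartments, centre (x, y) and inner size in mm: square, for tin, (-90, 20) 92x92; wide long, for large brush, (49, 29) 174x74; narrow long, for dauber, (49, -40) 174x52; lace slot, stays empty, (-90, -49) 92x34. Origin: centre of underside; z up.
- small_tray: Small loose wooden tray 203 (x) by 82 (y) mm, 350 g; pale floor 4 mm thick; dark strips 6 wide, tops 12 above the shelf. Compartments, centre (x, y) and inner size in mm: square, for tin, (-60.5, 0) 70x70; long, for small brush, (38, 0) 115x70. Origin: centre of underside; z up.
- pot: Bystander: brown ceramic pot with a closed lid, 100 mm across, 72 mm high to its knob. Origin: centre of the underside.
- key_bowl: Bystander: white ceramic key bowl, 104 mm across, 36 mm high. Origin: centre of the underside.
- shoe_tree: Bystander: white plastic shoe tree lying along its y, 232 mm long, up to 62 mm wide and 62 mm high. Origin: middle of its length, at the level it lies on.
Mind the look-alikes: they are no part of the job. What is shaped like the small_brush but red or turquoise is not meant. Leave any turquoise look-alike of the small_tin alone.

How it is judged:
By the outcome, as a careful person would: the job done as asked, in the order asked, and still so for the second after the job is handed in, with the robot touching nothing.
It also fails if it takes over 122 s, if anything falls off the work surface, if the arm or the gripper's body presses on something with over 40 N, if the wrist force passes 120 N, or if a joint passes its speed limit or range.

### The arm

A 6-joint arm with a two-finger parallel gripper is mounted at the origin on the work surface. World frame = base frame: x ahead of the robot, y to its left, z up, the work surface at z = 0. Lengths are in m, angles in rad, forces in N, time in s.
With the tool pointing down it reaches from about 0.35 to 0.725 m from the base axis. Payload 6 kg.
Tool frame: the origin (TCP) lies on the centre line of the jaws, within the pads' length; the fingertips stand 17 mm ahead of it and the grasp point (between the pads) lies 2 mm behind it; z points along the fingers, y is the line along which they close (so a half turn about z gives the same grasp; the last joint's range is limited). The gripper opens to 85 mm and grips with 20 to 120 N. Pads are 22 mm wide; open, the fingers measure 114 mm over their backs; the gripper's body (76 mm by 85 mm) begins 54 mm behind the grasp point. The pads swing forward as they close: fully open they stand 13 mm farther back than shut.
Start: joints at [1.657, 0.04, 0.085, 0, -1.615, -0.334], TCP at [0.147, 0.582, 0.248] pointing down, gripper open.
Joint ranges: [-2.56, 2.56], [-1.29, 2.01], [-1.08, 1.49], [-3.29, 1.98], [-2.81, -0.18], [-2.99, 2.99]. Speed limits (rad/s): [2.57, 2.57, 3.01, 3.14, 3.14, 3.14].

### API

Orientations are given as a unit quaternion [w, x, y, z].
In Python, from plant import * gives the robot as it stands. The module is installed in compiled form; this text tells all that it offers.
- The arm moves only by the tool arm_command, never from a script. Its argument "deltas" is a list of rows, each an object with "offset": the shift along the tool's x, y, z in units of 40 mm (1.0 is 40 mm), a list of three; "rot": the turn, a rotation vector about the tool's x, y, z in units of 6 degrees (1.0 is 6 degrees), a list of three; "claw": the opening, from -1 (shut) to 1 (fully open). A call has 1 to 5 rows; each row shifts and turns the commanded pose from where the row before left it, along the tool's axes as they then stand; what a row does not reach is not made up. A row lasts 1/12 s, in which the tool goes at most 41.7 mm and 7.16 degrees, less where a joint would pass 70% of its speed; a pose out of reach is approached as far as the arm can. A call is refused whole if a number of a shift passes 1 or a number of a turn 1, either way. A call with a gripper value outside its range is refused whole. The fingers move at their own pace and stop on an object; the grip force is fixed at half the most. Time passes only in rows, so rows that do not move let the fingers close. It gives the time, the measured TCP pose, the force, the opening and the grip force at its end, in the units of the state.
- observe(): the state, without advancing time (a new reading comes with each control period).
- camera(name): name is "scene" or "top"; returns a dict with "frame" (400x640x3 uint8, red, green, blue), "fx", "fy", "cx", "cy" (pixels), "k1" (the pictures are not rectified: a ray, as slopes to the right and down, at radius r is drawn at 1 + k1 r^2 times it, then the intrinsics apply), "cam_to_world" (4x4, takes a point from camera to world coordinates). Camera axes: x right, y up, looking along -z (the intrinsics and any distortion apply to the point x, -y, -z); pixel columns grow to the right and rows downward; lengths in m; the calibration is good to about 2 mm. A picture is of the moment at which its call begins. There is no depth.
- finish_job(): hands the job in; it is judged then, once.
Trained networks look in a picture, given as the dict that the camera call returned (one of the last four; its "shot" number tells which), for a name from the list of things; names that differ only in an ending like _2 or _b are one class to them, and where a whole thing is asked for, a point or a joint stands for the part that bears it (a point fixed in the world has none). Each returns a list of dicts, best first, with "conf" (0 to 1); they miss things now and then, are a little off and sometimes report something else, mostly with a low value. They report only what shows in the picture. A call takes as long as a camera call. They do not tell look-alikes from the thing itself.
- silhouettes(picture, label): "mask" (400x640 bool, what is visible of it) and "rect" ([left, top, right, bottom] in pixels, round what is visible of it).
- landmark_of(picture, label): "at" ([column, row] in pixels: a listed point, or the origin of a listed thing).
The state is a dict: "time_s": time; "q": joint angles; "dq": joint speeds; "joint_efforts": joint torques, N m; "eef_pos": TCP position; "eef_rot": TCP orientation; "contact_force": force on the tool from outside, world axes, zero at the start; "torque": the same for the moment, N m; "opening": finger opening in m; "gripper_force": force on a finger pad.
Only numpy, scipy, OpenCV 4.12 (cv2) and the standard library are available. Lean on these libraries where they do the work, as an engineer would, in place of code of your own. Each camera call takes 0.05 s, during which the arm holds its last target. There are 200 camera calls.

## Working session

There is one attempt and no reset: what is moved stays moved. The work goes in short steps, Python scripts to look and compute and a tool call to move; the robot and the scene stay as the last step left them, time stands still between calls to the robot, and variables do not carry over. Pictures are saved under pics/ and viewed, at most 14 in all, crops included, and the job is handed in when it is done.

Besides the shell and the picture viewer there is one more tool, called after "Request:" as name(argument=value, ...) on one line, values as JSON. arm_command: Moves the arm, as the interface text tells. Its arguments: {"type":"object","properties":{"deltas":{"type":"array","items":{"type":"object","properties":{"offset":{"type":"array","items":{"type":"number"}},"rot":{"type":"array","items":{"type":"number"}},"claw":{"type":"number"}}}}},"required":["deltas"]}

```bash
mkdir -p pics
cat > h.py <<'E'
from plant import *
import numpy as np, cv2
from scipy.spatial.transform import Rotation as R
def ray(c,uv):
    K=np.array([[c["fx"],0,c["cx"]],[0,c["fy"],c["cy"]],[0,0,1]],float)
    p=cv2.undistortPoints(np.array(uv,float).reshape(-1,1,2),K,np.array([c["k1"],0,0,0.])).reshape(-1,2)
    T=np.array(c["cam_to_world"]); d=np.c_[p[:,0],-p[:,1],-np.ones(len(p))]@T[:3,:3].T
    return T[:3,3],d
def toz(c,uv,z):
    o,d=ray(c,uv); return o+d*((z-o[2])/d[:,2])[:,None]
def proj(c,P):
    T=np.array(c["cam_to_world"]); q=(np.atleast_2d(P)-T[:3,3])@T[:3,:3]
    x=q[:,0]/-q[:,2]; y=-q[:,1]/-q[:,2]; s=1+c["k1"]*(x*x+y*y)
    return np.c_[c["fx"]*x*s+c["cx"],c["fy"]*y*s+c["cy"]]
def save(c,n): cv2.imwrite(f"pics/{n}.png",c["frame"][:,:,::-1])
E
python3 - <<'E'
from h import *
H=dict(large_tin=.026,small_tin=.022,large_brush=.048,small_brush=.036,dauber=.028,large_tray=.012,small_tray=.012,pot=.05,key_bowl=.036,shoe_tree=.03)
for n in ("top","scene"):
    c=camera(n); save(c,n+"0")
    T=np.array(c["cam_to_world"]); print(n,T[:3,3].round(3),(-T[:3,2]).round(3),c["fx"],c["k1"])
    for l,h in H.items():
        for s in silhouettes(c,l):
            if s["conf"]<.3: continue
            uv=np.argwhere(s["mask"])[:,::-1]
            (cx,cy),(w,hh),a=cv2.minAreaRect(toz(c,uv,h)[:,:2].astype(np.float32)*1000)
            col=np.median(c["frame"][s["mask"]],0)
            print(l,round(s["conf"],2),np.array(s["rect"]).round().tolist(),"xy",round(cx),round(cy),"size",round(w),round(hh),round(a),col)
print(observe())
E
```

```text
top [0.33  0.018 1.186] [ 0.15  -0.032 -0.988] 511.38148112324114 0.009071996616510465
large_tin 0.56 [299.0, 175.0, 327.0, 204.0] xy 527 -6 size 65 65 90 [105. 112. 111.]
small_tin 0.91 [309.0, 126.0, 334.0, 149.0] xy 655 -24 size 47 51 89 [ 37. 106. 104.]
small_tin 0.89 [348.0, 136.0, 370.0, 160.0] xy 630 -116 size 50 51 90 [103. 109. 107.]
small_brush 0.92 [300.0, 227.0, 326.0, 267.0] xy 399 1 size 92 40 14 [  7. 112. 109.]
small_brush 0.9 [246.0, 213.0, 267.0, 259.0] xy 426 129 size 92 42 0 [102.  70.  39.]
small_brush 0.9 [177.0, 299.0, 220.0, 327.0] xy 252 250 size 40 93 8 [137.  19.  16.]
small_brush 0.64 [345.0, 76.0, 444.0, 103.0] xy 768 -195 size 231 64 90 [115. 115. 110.]
dauber 0.82 [348.0, 204.0, 374.0, 260.0] xy 431 -120 size 133 32 23 [18. 41. 86.]
large_tray 0.95 [139.0, 142.0, 214.0, 268.0] xy 499 311 size 284 146 7 [130. 115.  85.]
large_tray 0.49 [291.0, 66.0, 329.0, 110.0] xy 781 0 size 96 105 90 [54. 31. 17.]
small_tray 0.9 [416.0, 144.0, 470.0, 232.0] xy 534 -306 size 203 85 6 [131. 116.  86.]
pot 0.77 [290.0, 68.0, 330.0, 108.0] xy 767 1 size 93 100 90 [54. 31.
[... 1408 characters left out ...]
': array([ 1.65671345e+00,  4.01790023e-02,  8.47810748e-02, -4.90305227e-05,
       -1.61550136e+00, -3.33718669e-01]), 'dq': array([ 5.07462984e-04, -9.57801035e-04,  1.24198601e-03,  1.74123698e-04,
        6.77953602e-05, -4.59959577e-04]), 'joint_efforts': array([-2.94029087e-04, -3.67929053e+01,  3.47448242e+01,  6.93328992e+00,
       -1.01828457e-03, -1.13630993e-06]), 'eef_pos': array([0.14711418, 0.58165092, 0.24825306]), 'eef_rot': array([ 5.54535197e-05,  9.92334247e-01, -1.23582923e-01, -1.32310378e-05]), 'contact_force': array([-0.45458468, -0.02693047, -0.35513566]), 'torque': array([-0.00550668,  0.00084202, -0.00111838]), 'gripper_force': 0.0, 'opening': 0.08532650782707796}
```

Run:
```python
import cv2
a=cv2.imread("pics/top0.png"); cv2.imwrite("pics/t1.png",cv2.resize(a[55:335,130:480],None,fx=2.1,fy=2.1,interpolation=cv2.INTER_CUBIC))
a=cv2.imread("pics/scene0.png"); cv2.imwrite("pics/s1.png",cv2.resize(a[65:375,195:495],None,fx=1.9,fy=1.9,interpolation=cv2.INTER_CUBIC))
```

```text
(no output)
```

View pics/t1.png

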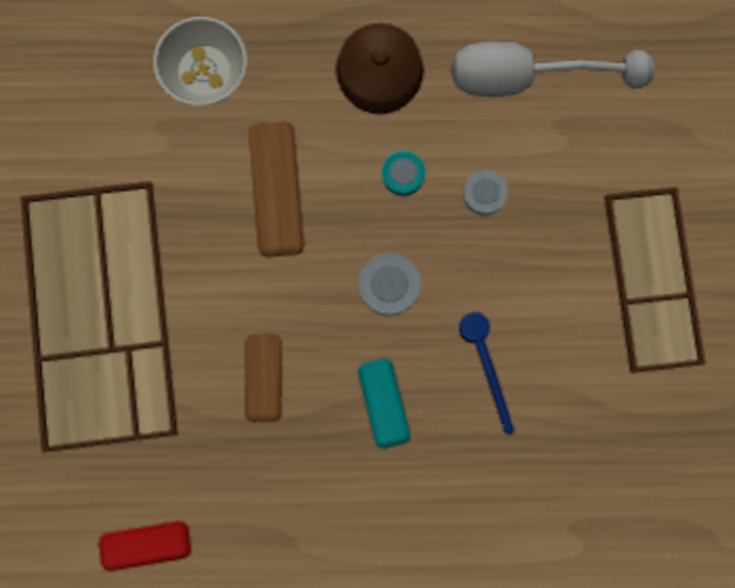

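View pics/s1.png

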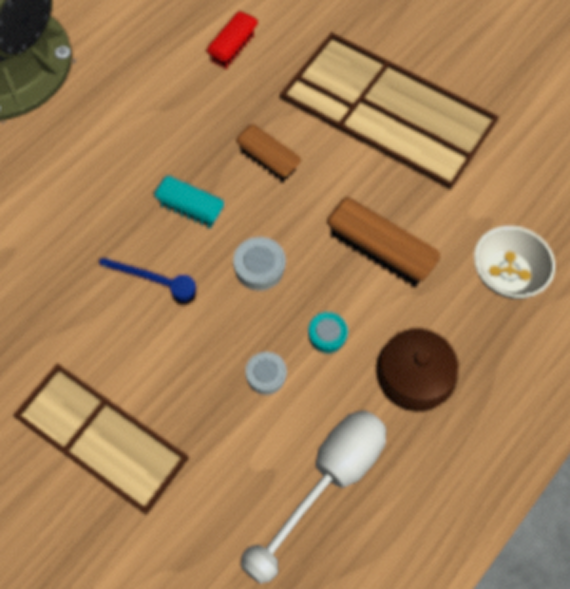

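Candidates in the top picture:
- **small_brush:** brown (256,236), turquoise (313,247) and red (198,313). The brown one is meant, since it is wood like the large brush.
- **small_tin:** bare metal (359,148) and turquoise-rimmed (321,137). The bare metal one is meant.

The enlarged crop confirms both. Both trays have their square compartment on the near side (image down). The wide compartment of the large tray is on the left. Next I fit the poses from both views.

```bash
cat > fit.py <<'E'
from h import *
from scipy.optimize import minimize
def box(l,w,z0,z1): return np.array([[sx*l/2,sy*w/2,z] for sx in(-1,1) for sy in(-1,1) for z in(z0,z1)])
def cyl(d,z0,z1,x=0): 
    t=np.linspace(0,2*np.pi,40,endpoint=False); return np.array([[x+d/2*np.cos(a),d/2*np.sin(a),z] for z in(z0,z1) for a in t])
M=dict(large_tin=[cyl(.068,0,.026)],small_tin=[cyl(.05,0,.022)],
 large_brush=[np.r_[box(.15,.05,.026,.048)],box(.146,.042,0,.026)],small_brush=[box(.095,.04,.018,.036),box(.091,.034,0,.018)],
 dauber=[cyl(.034,0,.028,.053),np.r_[cyl(.012,.012,.022,.045),cyl(.010,0.,.012,-.065)]],
 large_tray=[box(.284,.144,0,.012)],small_tray=[box(.203,.082,0,.012)])
def render(c,l,p,z=0,S=4):
    m=np.zeros((400*S,640*S),np.uint8); cs,sn=np.cos(p[2]),np.sin(p[2])
    for P in M[l]:
        W=np.c_[p[0]+cs*P[:,0]-sn*P[:,1],p[1]+sn*P[:,0]+cs*P[:,1],P[:,2]+z]
        h=cv2.convexHull(((proj(c,W)+.5)*S*16-8).astype(np.int32)); cv2.fillConvexPoly(m,h,255,shift=4)
    return cv2.resize(m,(640,400),interpolation=cv2.INTER_AREA)/255.
def fit(shots,l,p0,z=0,rad=.08):
    V=[]
    for c in shots:
        uv=proj(c,[p0[0],p0[1],.015])[0]; best=None
        for lab in ([l] if "brush" not in l else ["large_brush","small_brush"]):
            for s in silhouettes(c,lab):
                m=s["mask"]; cen=np.argwhere(m).mean(0)[::-1]; d=np.hypot(*(cen-uv)); 
                if d<25 and (best is None or s["conf"]>best[0]): best=(s["conf"],m)
        if best is None: print(l,"not seen in a view"); continue
        V.append((c,cv2.GaussianBlur(best[1].astype(np.float32),(0,0),1)))
    def cost(q,VV): return sum(((cv2.GaussianBlur(render(c,l,[q[0]/100,q[1]/100,q[2]/10],z),(0,0),1)-m)**2).sum() for c,m in VV)
    def run(VV):
        b=[p0[0]*100,p0[1]*100,p0[2]*10]
        r=minimize(cost,b,args=(VV,),method="Nelder-Mead",options=dict(initial_simplex=[b,[b[0]+1,*b[1:]],[b[0],b[1]+1,b[2]],[b[0],b[1],b[2]+1]],xatol=.005,fatol=.05))
        return np.r_[r.x[:2]*10,np.degrees(r.x[2]/10),r.fun]
    print(l,"both",run(V).round(1),*[run([v]).round(1).tolist() for v in V])
E
python3 - <<'E'
from fit import *
s=[camera("top"),camera("scene")]
P=dict(large_tin=(.527,-.008,0),small_tin=(.63,-.118,0),large_brush=(.63,.11,.09),small_brush=(.425,.125,0),dauber=(.431,-.12,.36),large_tray=(.5,.31,.12),small_tray=(.534,-.306,.1))
for l,p in P.items(): fit(s,l,p)
E
```

```text
large_tin both [529.2  -8.    5.4  20.6] [529.6, -7.3, 4.0, 13.6] [529.2, -9.1, 2.4, 3.0]
small_tin both [ 632.1 -116.8    1.4   17.4] [633.7, -116.8, 3.4, 4.8] [630.6, -116.9, 0.7, 5.5]
large_brush both [632.7 114.7   4.1 156.9] [632.8, 115.5, 4.8, 63.8] [633.7, 113.7, 4.1, 87.2]
small_brush both [426.1 129.4  -0.6 105.9] [426.0, 129.5, 0.9, 15.2] [426.3, 125.8, -4.7, 75.2]
dauber both [ 429.9 -117.6   17.7   39.6] [430.8, -117.2, 17.7, 5.2] [429.1, -117.7, 17.5, 33.0]
large_tray both [499.6 312.1   6.8  28.6] [499.2, 312.1, 6.8, 14.0] [500.4, 311.4, 7.0, 11.4]
small_tray both [ 534.2 -306.3    5.8   48.3] [534.8, -307.4, 6.2, 16.3] [533.8, -305.4, 5.7, 12.7]
```

```bash
cat > go.py <<'E'
import sys
from h import *
def go(x,y,z,yaw):
    o=observe(); q=o["eef_rot"]; r=R.from_quat([q[1],q[2],q[3],q[0]]); X=r.as_matrix()
    t=R.from_euler("z",yaw,degrees=True)*R.from_euler("x",180,degrees=True)
    d=(r.inv()*t).as_rotvec(degrees=True)/6
    off=t.inv().apply(np.array([x,y,z])-o["eef_pos"])/.04
    print("t",round(o["time_s"],1),"pos",o["eef_pos"].round(4),"yaw",round(float(np.degrees(np.arctan2(X[1,0],X[0,0]))),1),"open",round(o["opening"],4),"gf",round(o["gripper_force"],1),"F",o["contact_force"].round(1))
    print("rot first",d.round(2),"then shift",off.round(2))
if __name__=="__main__": go(*map(float,sys.argv[1:5]))
E
echo ok
```

```text
ok
```

Request:
arm_command(deltas=[{"offset": [0,0,0],"rot": [0,0,1],"claw": 1},{"offset": [0,0,0],"rot": [0,0,1],"claw": 1},{"offset": [0,0,0],"rot": [0,0,1],"claw": 1},{"offset": [0,0,0],"rot": [0,0,1],"claw": 1},{"offset": [0,0,0],"rot": [0,0,0],"claw": 1}])

```text
time_s: 2.52
eef_pos: [0.1471, 0.5817, 0.2483]
eef_rot: [0.0, 0.944, -0.329, 0.0]
contact_force: [-0.0, -0.3, -1.8]
opening: 0.0857
gripper_force: 0.0
```

Request:
arm_command(deltas=[{"offset": [0.83,0.28,0.1],"rot": [0,0,0],"claw": 1},{"offset": [0.83,0.28,0.1],"rot": [0,0,0],"claw": 1},{"offset": [0.83,0.28,0.1],"rot": [0,0,0],"claw": 1},{"offset": [0.83,0.28,0.1],"rot": [0,0,0],"claw": 1},{"offset": [0.83,0.28,0.1],"rot": [0,0,0],"claw": 1}])

```text
time_s: 2.93
eef_pos: [0.2435, 0.4336, 0.2282]
eef_rot: [-0.0, 0.946, -0.325, 0.0]
contact_force: [1.0, 1.0, -0.1]
opening: 0.0854
gripper_force: 0.0
```

```bash
python3 go.py .529 -.008 .10 -38.2
```

```text
t 2.9 pos [0.2435 0.4336 0.2282] yaw -38.0 open 0.0854 gf 0.0 F [ 1.   1.  -0.1]
rot first [-0.    0.    0.04] then shift [12.44  4.26  3.2 ]
```

Request:
arm_command(deltas=[{"offset": [0.83,0.284,0.2],"rot": [0,0,0],"claw": 1},{"offset": [0.83,0.284,0.2],"rot": [0,0,0],"claw": 1},{"offset": [0.83,0.284,0.2],"rot": [0,0,0],"claw": 1},{"offset": [0.83,0.284,0.2],"rot": [0,0,0],"claw": 1},{"offset": [0.83,0.284,0.2],"rot": [0,0,0],"claw": 1}])

```text
time_s: 3.35
eef_pos: [0.3389, 0.2862, 0.1883]
eef_rot: [-0.001, 0.946, -0.325, 0.0]
contact_force: [0.8, 1.1, -0.4]
opening: 0.0855
gripper_force: 0.0
```

Request:
arm_command(deltas=[{"offset": [0.83,0.284,0.2],"rot": [0,0,0],"claw": 1},{"offset": [0.83,0.284,0.2],"rot": [0,0,0],"claw": 1},{"offset": [0.83,0.284,0.2],"rot": [0,0,0],"claw": 1},{"offset": [0.83,0.284,0.2],"rot": [0,0,0],"claw": 1},{"offset": [0.83,0.284,0.2],"rot": [0,0,0],"claw": 1}])

```text
time_s: 3.77
eef_pos: [0.4343, 0.1388, 0.1484]
eef_rot: [-0.001, 0.946, -0.325, 0.0]
contact_force: [1.2, 1.5, 0.1]
opening: 0.0856
gripper_force: 0.0
```

Request:
arm_command(deltas=[{"offset": [0.83,0.284,0.2],"rot": [0,0,0],"claw": 1},{"offset": [0.83,0.284,0.2],"rot": [0,0,0],"claw": 1},{"offset": [0.83,0.284,0.2],"rot": [0,0,0],"claw": 1},{"offset": [0.83,0.284,0.2],"rot": [0,0,0],"claw": 1},{"offset": [0.83,0.284,0.2],"rot": [0,0,0],"claw": 1}])

```text
time_s: 4.18
eef_pos: [0.5297, -0.0087, 0.1082]
eef_rot: [-0.0, 0.946, -0.326, 0.0]
contact_force: [1.0, 1.5, 0.1]
opening: 0.0853
gripper_force: 0.0
```

```bash
python3 go.py .529 -.008 .025 -38.2
```

```text
t 4.2 pos [ 0.5297 -0.0087  0.1082] yaw -38.0 open 0.0853 gf 0.0 F [1.  1.5 0.1]
rot first [-0.   -0.    0.03] then shift [-0.03 -0.    2.08]
```

Request:
arm_command(deltas=[{"offset": [0,0,0.5],"rot": [0,0,0],"claw": 1},{"offset": [0,0,0.5],"rot": [0,0,0],"claw": 1},{"offset": [0,0,0.5],"rot": [0,0,0],"claw": 1},{"offset": [0,0,0.4],"rot": [0,0,0],"claw": 1},{"offset": [0,0,0.1],"rot": [0,0,0],"claw": 1}])

```text
time_s: 4.6
eef_pos: [0.5272, -0.0074, 0.0252]
eef_rot: [0.001, 0.945, -0.326, -0.002]
contact_force: [-0.2, -0.1, -0.6]
opening: 0.0856
gripper_force: 0.0
```

Request:
arm_command(deltas=[{"offset": [0,0,0.05],"rot": [0,0,0],"claw": 1},{"offset": [0,0,0.05],"rot": [0,0,0],"claw": 1},{"offset": [0,0,0],"rot": [0,0,0],"claw": 1},{"offset": [0,0,0],"rot": [0,0,0],"claw": 1}])

```text
time_s: 4.93
eef_pos: [0.5296, -0.0066, 0.0255]
eef_rot: [-0.0, 0.945, -0.327, 0.001]
contact_force: [-0.7, -0.4, 1.0]
opening: 0.0855
gripper_force: 0.0
```

Run:
```python
from h import *
c=camera("scene"); f=c["frame"]; u=proj(c,[.53,-.008,.02])[0].astype(int); print(u)
cv2.imwrite("pics/g1.png",cv2.resize(f[u[1]-60:u[1]+60,u[0]-80:u[0]+80,::-1],None,fx=4,fy=4,interpolation=cv2.INTER_CUBIC))
```

```text
[331 202]
```

View pics/g1.png

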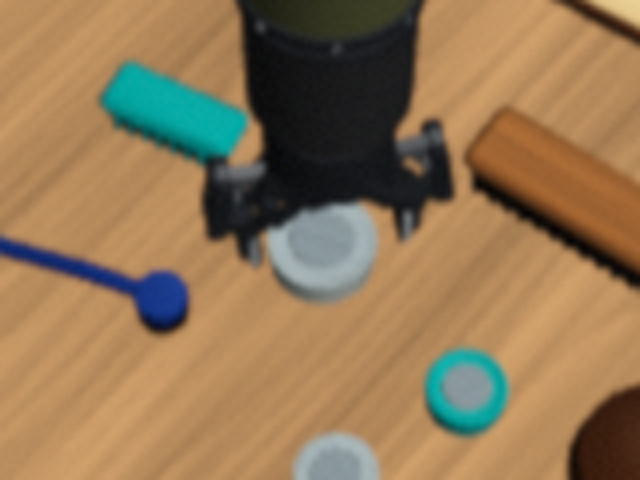

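Request:
arm_command(deltas=[{"offset": [0,0,0.05],"rot": [0,0,0],"claw": 1},{"offset": [0,0,0.05],"rot": [0,0,0],"claw": 1},{"offset": [0,0,0],"rot": [0,0,0],"claw": 1}])

```text
time_s: 5.23
eef_pos: [0.5288, -0.0069, 0.02]
eef_rot: [0.0, 0.945, -0.327, -0.0]
contact_force: [-0.2, -0.1, -0.7]
opening: 0.0853
gripper_force: 0.0
```

Request:
arm_command(deltas=[{"offset": [0,0,0.05],"rot": [0,0,0],"claw": 1},{"offset": [0,0,0],"rot": [0,0,0],"claw": 1}])

```text
time_s: 5.4
eef_pos: [0.5288, -0.0069, 0.0179]
eef_rot: [0.0, 0.945, -0.327, -0.0]
contact_force: [0.8, 0.4, -0.1]
opening: 0.0856
gripper_force: 0.0
```

Request:
arm_command(deltas=[{"offset": [0,0,0.05],"rot": [0,0,0],"claw": 1},{"offset": [0,0,0],"rot": [0,0,0],"claw": 1}])

```text
time_s: 5.57
eef_pos: [0.5288, -0.0069, 0.0159]
eef_rot: [0.0, 0.945, -0.327, -0.0]
contact_force: [-0.8, 0.1, -0.0]
opening: 0.0856
gripper_force: 0.0
```

Request:
arm_command(deltas=[{"offset": [0,0,0.05],"rot": [0,0,0],"claw": 1},{"offset": [0,0,0],"rot": [0,0,0],"claw": 1}])

```text
time_s: 5.73
eef_pos: [0.5288, -0.0069, 0.0139]
eef_rot: [0.0, 0.945, -0.327, -0.0]
contact_force: [-0.5, -0.3, -0.1]
opening: 0.0852
gripper_force: 0.0
```

Request:
arm_command(deltas=[{"offset": [0,0,0.05],"rot": [0,0,0],"claw": 1},{"offset": [0,0,0],"rot": [0,0,0],"claw": 1}])

```text
time_s: 5.9
eef_pos: [0.5288, -0.0069, 0.0119]
eef_rot: [0.0, 0.945, -0.327, -0.0]
contact_force: [-0.8, -0.5, 0.8]
opening: 0.0857
gripper_force: 0.0
```

Request:
arm_command(deltas=[{"offset": [0,0,-0.13],"rot": [0,0,0],"claw": 1},{"offset": [0,0,0],"rot": [0,0,0],"claw": -1},{"offset": [0,0,0],"rot": [0,0,0],"claw": -1},{"offset": [0,0,0],"rot": [0,0,0],"claw": -1},{"offset": [0,0,0],"rot": [0,0,0],"claw": -1}])

```text
time_s: 6.32
eef_pos: [0.5299, -0.0068, 0.019]
eef_rot: [-0.0, 0.945, -0.327, 0.001]
contact_force: [-1.2, 0.7, 5.7]
opening: 0.0657
gripper_force: 67.7
```

Request:
arm_command(deltas=[{"offset": [0,0,0],"rot": [0,0,0],"claw": -1},{"offset": [0,0,0],"rot": [0,0,0],"claw": -1},{"offset": [0,0,0],"rot": [0,0,0],"claw": -1},{"offset": [0,0,0],"rot": [0,0,0],"claw": -1},{"offset": [0,0,0],"rot": [0,0,0],"claw": -1}])

```text
time_s: 6.73
eef_pos: [0.5299, -0.0068, 0.019]
eef_rot: [-0.0, 0.945, -0.327, 0.001]
contact_force: [-0.6, 0.3, 5.8]
opening: 0.066
gripper_force: 67.7
```

Request:
arm_command(deltas=[{"offset": [0,0,-0.1],"rot": [0,0,0],"claw": -1},{"offset": [0,0,-0.3],"rot": [0,0,0],"claw": -1},{"offset": [0,0,-0.4],"rot": [0,0,0],"claw": -1},{"offset": [0,0,-0.4],"rot": [0,0,0],"claw": -1},{"offset": [0,0,-0.3],"rot": [0,0,0],"claw": -1}])

```text
time_s: 7.15
eef_pos: [0.5292, -0.0069, 0.0795]
eef_rot: [-0.0, 0.945, -0.327, 0.001]
contact_force: [0.2, 0.6, -1.2]
opening: 0.0661
gripper_force: 66.9
```

```bash
python3 go.py .4078 .3213 .077 -38.2
```

```text
t 7.2 pos [ 0.5292 -0.0069  0.0795] yaw -38.2 open 0.0661 gf 66.9 F [ 0.2  0.6 -1.2]
rot first [-0.01 -0.01  0.  ] then shift [-7.46 -4.57  0.06]
```

Request:
arm_command(deltas=[{"offset": [-0.4,-0.25,0],"rot": [0,0,0],"claw": -1},{"offset": [-0.7,-0.43,0],"rot": [0,0,0],"claw": -1},{"offset": [-0.8,-0.49,0],"rot": [0,0,0],"claw": -1},{"offset": [-0.8,-0.49,0],"rot": [0,0,0],"claw": -1},{"offset": [-0.8,-0.49,0],"rot": [0,0,0],"claw": -1}])

```text
time_s: 7.57
eef_pos: [0.4712, 0.1485, 0.0781]
eef_rot: [-0.0, 0.945, -0.328, 0.0]
contact_force: [1.2, -0.1, -1.3]
opening: 0.0662
gripper_force: 66.9
```

Request:
arm_command(deltas=[{"offset": [-0.8,-0.49,0],"rot": [0,0,0],"claw": -1},{"offset": [-0.8,-0.49,0],"rot": [0,0,0],"claw": -1},{"offset": [-0.8,-0.49,0],"rot": [0,0,0],"claw": -1},{"offset": [-0.8,-0.49,0],"rot": [0,0,0],"claw": -1},{"offset": [-0.5,-0.3,0],"rot": [0,0,0],"claw": -1}])

```text
time_s: 7.98
eef_pos: [0.4102, 0.3126, 0.0781]
eef_rot: [-0.0, 0.945, -0.326, -0.0]
contact_force: [0.8, -0.2, -2.1]
opening: 0.0662
gripper_force: 67.0
```

Request:
arm_command(deltas=[{"offset": [-0.26,-0.16,0],"rot": [0,0,0],"claw": -1},{"offset": [0,0,0],"rot": [0,0,0],"claw": -1}])

```text
time_s: 8.15
eef_pos: [0.4066, 0.3231, 0.0777]
eef_rot: [0.0, 0.945, -0.326, -0.0]
contact_force: [0.2, -1.1, -1.5]
opening: 0.0659
gripper_force: 67.0
```

```bash
python3 go.py .4078 .3213 .0235 -38.2
```

```text
t 8.2 pos [0.4066 0.3231 0.0777] yaw -38.0 open 0.0659 gf 67.0 F [ 0.2 -1.1 -1.5]
rot first [0.   0.   0.03] then shift [0.05 0.02 1.35]
```

Request:
arm_command(deltas=[{"offset": [0.05,0.02,0.5],"rot": [0,0,0],"claw": -1},{"offset": [0,0,0.4],"rot": [0,0,0],"claw": -1},{"offset": [0,0,0.25],"rot": [0,0,0],"claw": -1},{"offset": [0,0,0.1],"rot": [0,0,0],"claw": -1},{"offset": [0,0,0.0],"rot": [0,0,0],"claw": -1}])

```text
time_s: 8.57
eef_pos: [0.4086, 0.3184, 0.0267]
eef_rot: [0.001, 0.945, -0.328, -0.0]
contact_force: [0.4, 0.1, -1.0]
opening: 0.066
gripper_force: 67.0
```

Request:
arm_command(deltas=[{"offset": [0,0,0.04],"rot": [0,0,0],"claw": -1},{"offset": [0,0,0.02],"rot": [0,0,0],"claw": -1},{"offset": [0,0,0.0],"rot": [0,0,0],"claw": -1}])

```text
time_s: 8.82
eef_pos: [0.4089, 0.3197, 0.0258]
eef_rot: [-0.001, 0.945, -0.327, 0.0]
contact_force: [-0.2, 0.1, -1.9]
opening: 0.0662
gripper_force: 67.0
```

Request:
arm_command(deltas=[{"offset": [0,0,0.03],"rot": [0,0,0],"claw": -1},{"offset": [0,0,0.0],"rot": [0,0,0],"claw": -1}])

```text
time_s: 8.98
eef_pos: [0.4086, 0.3195, 0.0241]
eef_rot: [-0.0, 0.945, -0.327, 0.0]
contact_force: [-0.3, -0.6, -1.1]
opening: 0.0662
gripper_force: 67.0
```

Request:
arm_command(deltas=[{"offset": [0,0,0.02],"rot": [0,0,0],"claw": -1},{"offset": [0,0,0.0],"rot": [0,0,0],"claw": -1}])

```text
time_s: 9.15
eef_pos: [0.4085, 0.3194, 0.023]
eef_rot: [0.0, 0.945, -0.327, -0.0]
contact_force: [0.7, 0.2, -1.7]
opening: 0.0662
gripper_force: 67.0
```

Request:
arm_command(deltas=[{"offset": [0,0,0.02],"rot": [0,0,0],"claw": -1},{"offset": [0,0,0.0],"rot": [0,0,0],"claw": -1}])

```text
time_s: 9.32
eef_pos: [0.4087, 0.3195, 0.0229]
eef_rot: [-0.0, 0.945, -0.327, 0.0]
contact_force: [-2.4, -1.2, 4.0]
opening: 0.0659
gripper_force: 67.6
```

Request:
arm_command(deltas=[{"offset": [0,0,0],"rot": [0,0,0],"claw": 0.75},{"offset": [0,0,0],"rot": [0,0,0],"claw": 0.75},{"offset": [0,0,0],"rot": [0,0,0],"claw": 0.75},{"offset": [0,0,0],"rot": [0,0,0],"claw": 0.75}])

```text
time_s: 9.65
eef_pos: [0.4086, 0.3194, 0.0222]
eef_rot: [0.0, 0.945, -0.327, 0.0]
contact_force: [0.4, -0.1, 0.0]
opening: 0.0746
gripper_force: 0.0
```

Request:
arm_command(deltas=[{"offset": [0,0,-0.1],"rot": [0,0,0],"claw": 0.75},{"offset": [0,0,-0.3],"rot": [0,0,0],"claw": 0.75},{"offset": [0,0,-0.6],"rot": [0,0,0],"claw": 0.75},{"offset": [0,0,-0.8],"rot": [0,0,0],"claw": 0.75},{"offset": [0,0,-0.8],"rot": [0,0,0],"claw": 1}])

```text
time_s: 10.07
eef_pos: [0.4084, 0.319, 0.1282]
eef_rot: [0.0, 0.945, -0.327, 0.0]
contact_force: [0.8, -0.0, 1.2]
opening: 0.0843
gripper_force: 0.0
```

```bash
python3 - <<'E'
from fit import *
s=[camera("top"),camera("scene")]
fit(s[1:],"large_tin",(.409,.32,0),z=.004)
fit(s[1:],"large_tray",(.5,.312,.118))
E
python3 go.py .633 .1145 .10 4.3
```

```text
large_tin both [408.9 321.8   3.3   4.2] [408.9, 321.8, 3.3, 4.2]
large_tray both [500.4 310.9   7.6 481.1] [500.4, 310.9, 7.6, 481.1]
t 10.3 pos [0.409  0.3201 0.1285] yaw -38.2 open 0.0855 gf 0.0 F [-0.4  0.8 -1.2]
rot first [-0.03 -0.01 -7.08] then shift [5.2  5.55 0.71]
```

Request:
arm_command(deltas=[{"offset": [0,0,0],"rot": [0,0,-1],"claw": 1},{"offset": [0,0,0],"rot": [0,0,-1],"claw": 1},{"offset": [0,0,0],"rot": [0,0,-1],"claw": 1},{"offset": [0,0,0],"rot": [0,0,-1],"claw": 1},{"offset": [0,0,0],"rot": [0,0,-1],"claw": 1}])

```text
time_s: 10.68
eef_pos: [0.4082, 0.319, 0.1254]
eef_rot: [0.001, 0.998, -0.069, -0.001]
contact_force: [0.1, 0.9, -0.1]
opening: 0.0852
gripper_force: 0.0
```

Request:
arm_command(deltas=[{"offset": [0,0,0],"rot": [0,0,-1],"claw": 1},{"offset": [0,0,0],"rot": [0,0,-1],"claw": 1},{"offset": [0,0,0],"rot": [0,0,-0.08],"claw": 1},{"offset": [0.6,0.65,0],"rot": [0,0,0],"claw": 1},{"offset": [0.65,0.7,0],"rot": [0,0,0],"claw": 1}])

```text
time_s: 11.1
eef_pos: [0.462, 0.2697, 0.126]
eef_rot: [0.0, 0.999, 0.038, -0.0]
contact_force: [1.0, 1.0, 0.1]
opening: 0.0854
gripper_force: 0.0
```

Request:
arm_command(deltas=[{"offset": [0.65,0.7,0],"rot": [0,0,0],"claw": 1},{"offset": [0.65,0.7,0],"rot": [0,0,0],"claw": 1},{"offset": [0.65,0.7,0],"rot": [0,0,0],"claw": 1},{"offset": [0.65,0.7,0],"rot": [0,0,0],"claw": 1},{"offset": [0.65,0.7,0.3],"rot": [0,0,0],"claw": 1}])

```text
time_s: 11.52
eef_pos: [0.6047, 0.1381, 0.1164]
eef_rot: [-0.0, 0.999, 0.036, 0.002]
contact_force: [0.8, 1.4, 1.9]
opening: 0.0852
gripper_force: 0.0
```

Request:
arm_command(deltas=[{"offset": [0.7,0.7,0.4],"rot": [0,0,0],"claw": 1},{"offset": [0,0,0],"rot": [0,0,0],"claw": 1}])

```text
time_s: 11.68
eef_pos: [0.6327, 0.1091, 0.0924]
eef_rot: [0.002, 0.999, 0.033, -0.004]
contact_force: [-1.8, 1.3, -3.0]
opening: 0.0853
gripper_force: 0.0
```

```bash
python3 go.py .633 .1145 .033 4.3
```

```text
t 11.7 pos [0.6327 0.1091 0.0924] yaw 3.8 open 0.0853 gf 0.0 F [-1.8  1.3 -3. ]
rot first [ 0.03  0.08 -0.08] then shift [ 0.02 -0.13  1.48]
```

Request:
arm_command(deltas=[{"offset": [0.0,-0.1,0],"rot": [0,0,0],"claw": 1},{"offset": [0,0,0.5],"rot": [0,0,0],"claw": 1},{"offset": [0,0,0.5],"rot": [0,0,0],"claw": 1},{"offset": [0,0,0.3],"rot": [0,0,0],"claw": 1},{"offset": [0,0,0.1],"rot": [0,0,0],"claw": 1}])

```text
time_s: 12.1
eef_pos: [0.6298, 0.1188, 0.0404]
eef_rot: [0.0, 0.999, 0.037, -0.002]
contact_force: [-0.3, -0.6, -0.6]
opening: 0.0856
gripper_force: 0.0
```

Request:
arm_command(deltas=[{"offset": [0,0,0],"rot": [0,0,0],"claw": 1},{"offset": [0,0,0],"rot": [0,0,0],"claw": 1}])

```text
time_s: 12.27
eef_pos: [0.6318, 0.1188, 0.0439]
eef_rot: [0.0, 0.999, 0.038, 0.001]
contact_force: [-0.6, 1.4, 0.1]
opening: 0.0854
gripper_force: 0.0
```

```bash
python3 go.py .633 .1145 .035 4.3
```

```text
t 12.3 pos [0.6318 0.1188 0.0439] yaw 4.3 open 0.0854 gf 0.0 F [-0.6  1.4  0.1]
rot first [ 0.   -0.01  0.  ] then shift [0.02 0.11 0.22]
```

Request:
arm_command(deltas=[{"offset": [0.02,0.11,0.2],"rot": [0,0,0],"claw": 1},{"offset": [0,0,0],"rot": [0,0,0],"claw": 1},{"offset": [0,0,0],"rot": [0,0,0],"claw": -1},{"offset": [0,0,0],"rot": [0,0,0],"claw": -1},{"offset": [0,0,0],"rot": [0,0,0],"claw": -1}])

```text
time_s: 12.68
eef_pos: [0.6329, 0.1138, 0.0351]
eef_rot: [0.0, 0.999, 0.037, 0.0]
contact_force: [0.6, 0.2, -0.6]
opening: 0.0514
gripper_force: 0.0
```

Request:
arm_command(deltas=[{"offset": [0,0,0],"rot": [0,0,0],"claw": -1},{"offset": [0,0,0],"rot": [0,0,0],"claw": -1},{"offset": [0,0,0],"rot": [0,0,0],"claw": -1},{"offset": [0,0,0],"rot": [0,0,0],"claw": -1}])

```text
time_s: 13.02
eef_pos: [0.633, 0.114, 0.0354]
eef_rot: [-0.0, 0.999, 0.037, 0.001]
contact_force: [0.0, 0.0, 3.8]
opening: 0.0494
gripper_force: 64.2
```

Request:
arm_command(deltas=[{"offset": [0,0,-0.1],"rot": [0,0,0],"claw": -1},{"offset": [0,0,-0.3],"rot": [0,0,0],"claw": -1},{"offset": [0,0,-0.5],"rot": [0,0,0],"claw": -1},{"offset": [0,0,-0.4],"rot": [0,0,0],"claw": -1},{"offset": [0,0,0],"rot": [0,0,0],"claw": -1}])

```text
time_s: 13.43
eef_pos: [0.6345, 0.1141, 0.0916]
eef_rot: [-0.0, 0.999, 0.038, 0.003]
contact_force: [0.1, 0.1, -0.9]
opening: 0.0492
gripper_force: 63.8
```

```bash
python3 - <<'E'
from fit import *
c=camera("top")
fit([c],"large_brush",(.633,.1145,.075),z=.05)
fit([c],"large_tray",(.5,.312,.118))
E
python3 go.py .5445 .350 .085 6.8
```

```text
large_brush not seen in a view
large_brush both [633.  114.5   4.3   0. ]
large_tray not seen in a view
large_tray both [500.  312.    6.8   0. ]
t 13.6 pos [0.6319 0.1138 0.0853] yaw 4.3 open 0.0487 gf 63.8 F [-0.  -0.9 -2.4]
rot first [ 0.    0.02 -0.42] then shift [-1.47 -6.12  0.01]
```

Request:
arm_command(deltas=[{"offset": [0,0,0],"rot": [0,0,-0.42],"claw": -1},{"offset": [-0.1,-0.4,0],"rot": [0,0,0],"claw": -1},{"offset": [-0.17,-0.7,0],"rot": [0,0,0],"claw": -1},{"offset": [-0.2,-0.85,0],"rot": [0,0,0],"claw": -1},{"offset": [-0.2,-0.85,0],"rot": [0,0,0],"claw": -1}])

```text
time_s: 14.05
eef_pos: [0.5917, 0.2222, 0.085]
eef_rot: [0.001, 0.998, 0.059, -0.001]
contact_force: [1.0, 0.4, -2.9]
opening: 0.0487
gripper_force: 63.7
```

Request:
arm_command(deltas=[{"offset": [-0.2,-0.85,0],"rot": [0,0,0],"claw": -1},{"offset": [-0.2,-0.85,0],"rot": [0,0,0],"claw": -1},{"offset": [-0.2,-0.8,0],"rot": [0,0,0],"claw": -1},{"offset": [-0.15,-0.5,0],"rot": [0,0,0],"claw": -1},{"offset": [-0.05,-0.3,0],"rot": [0,0,0],"claw": -1}])

```text
time_s: 14.47
eef_pos: [0.5434, 0.3511, 0.085]
eef_rot: [0.001, 0.998, 0.06, -0.001]
contact_force: [-0.1, -0.6, -2.2]
opening: 0.049
gripper_force: 63.7
```

Request:
arm_command(deltas=[{"offset": [0,0,0],"rot": [0,0,0],"claw": -1},{"offset": [0,0,0],"rot": [0,0,0],"claw": -1},{"offset": [0,0,0],"rot": [0,0,0],"claw": -1}])

```text
time_s: 14.72
eef_pos: [0.5456, 0.3482, 0.086]
eef_rot: [0.001, 0.998, 0.059, -0.0]
contact_force: [0.6, -0.0, -2.0]
opening: 0.0492
gripper_force: 63.7
```

```bash
python3 - <<'E'
from fit import *
s=[camera("top"),camera("scene")]; save(s[1],"b0")
cv2.imwrite("pics/b1.png",cv2.resize(s[1]["frame"][60:240,300:500,::-1],None,fx=3,fy=3,interpolation=cv2.INTER_CUBIC))
E
python3 go.py .5445 .350 .0394 6.8
```

```text
t 14.8 pos [0.5458 0.348  0.0864] yaw 6.7 open 0.0491 gf 63.7 F [-0.6  0.2 -1.9]
rot first [ 0.01  0.   -0.01] then shift [-0.03 -0.05  1.17]
```

View pics/b1.png

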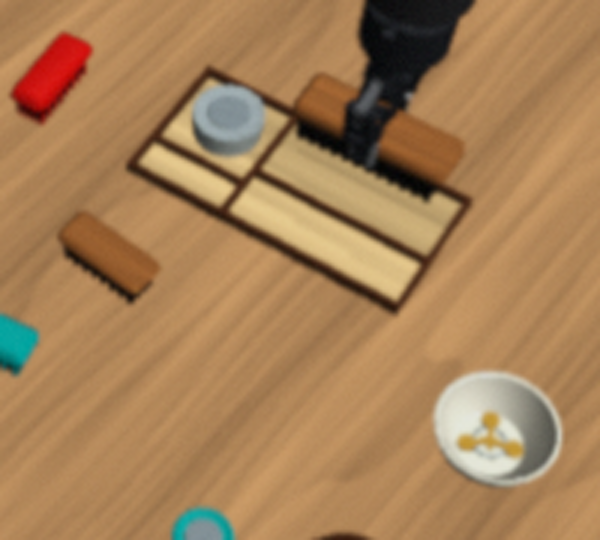

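The picture shows the large tin sitting in its square compartment at about (228,118). The brush is held level above the wide compartment at about (380,135). I lower it now.

Request:
arm_command(deltas=[{"offset": [-0.03,-0.03,0.3],"rot": [0,0,0],"claw": -1},{"offset": [0,0,0.35],"rot": [0,0,0],"claw": -1},{"offset": [0,0,0.25],"rot": [0,0,0],"claw": -1},{"offset": [0,0,0.15],"rot": [0,0,0],"claw": -1},{"offset": [0,0,0],"rot": [0,0,0],"claw": -1}])

```text
time_s: 15.23
eef_pos: [0.543, 0.3491, 0.0414]
eef_rot: [0.001, 0.998, 0.059, -0.002]
contact_force: [-0.1, -0.3, -2.9]
opening: 0.049
gripper_force: 63.7
```

Request:
arm_command(deltas=[{"offset": [0,0,0],"rot": [0,0,0],"claw": -1},{"offset": [0,0,0],"rot": [0,0,0],"claw": -1},{"offset": [0,0,0],"rot": [0,0,0],"claw": -1}])

```text
time_s: 15.48
eef_pos: [0.5444, 0.3506, 0.0455]
eef_rot: [-0.0, 0.998, 0.059, 0.001]
contact_force: [0.0, -0.3, -1.5]
opening: 0.0488
gripper_force: 63.7
```

Request:
arm_command(deltas=[{"offset": [0,0,0.03],"rot": [0,0,0],"claw": -1},{"offset": [0,0,0.02],"rot": [0,0,0],"claw": -1},{"offset": [0,0,0],"rot": [0,0,0],"claw": -1}])

```text
time_s: 15.73
eef_pos: [0.544, 0.3503, 0.0427]
eef_rot: [-0.0, 0.998, 0.059, -0.0]
contact_force: [-0.7, -0.5, -1.4]
opening: 0.0489
gripper_force: 63.7
```

Request:
arm_command(deltas=[{"offset": [0,0,0.04],"rot": [0,0,0],"claw": -1},{"offset": [0,0,0.02],"rot": [0,0,0],"claw": -1},{"offset": [0,0,0],"rot": [0,0,0],"claw": -1}])

```text
time_s: 15.98
eef_pos: [0.5439, 0.3501, 0.0399]
eef_rot: [0.0, 0.998, 0.059, -0.0]
contact_force: [0.7, 0.6, -1.8]
opening: 0.0486
gripper_force: 63.7
```

Request:
arm_command(deltas=[{"offset": [0,0,0.02],"rot": [0,0,0],"claw": -1},{"offset": [0,0,0],"rot": [0,0,0],"claw": -1}])

```text
time_s: 16.15
eef_pos: [0.5441, 0.3503, 0.0395]
eef_rot: [0.0, 0.998, 0.059, 0.0]
contact_force: [0.3, 0.6, -2.0]
opening: 0.0488
gripper_force: 63.7
```

Request:
arm_command(deltas=[{"offset": [0,0,0.02],"rot": [0,0,0],"claw": -1},{"offset": [0,0,0],"rot": [0,0,0],"claw": -1}])

```text
time_s: 16.32
eef_pos: [0.5442, 0.3503, 0.0394]
eef_rot: [-0.0, 0.998, 0.059, 0.0]
contact_force: [-1.1, -1.0, 1.7]
opening: 0.0496
gripper_force: 64.0
```

Request:
arm_command(deltas=[{"offset": [0,0,0],"rot": [0,0,0],"claw": 0.7},{"offset": [0,0,0],"rot": [0,0,0],"claw": 0.7},{"offset": [0,0,0],"rot": [0,0,0],"claw": 0.7},{"offset": [0,0,0],"rot": [0,0,0],"claw": 0.7},{"offset": [0,0,0],"rot": [0,0,0],"claw": 0.7}])

```text
time_s: 16.73
eef_pos: [0.5441, 0.3502, 0.0387]
eef_rot: [0.0, 0.998, 0.059, 0.0]
contact_force: [-0.3, -0.1, 0.5]
opening: 0.0727
gripper_force: 0.0
```

Request:
arm_command(deltas=[{"offset": [0,0,-0.1],"rot": [0,0,0],"claw": 0.7},{"offset": [0,0,-0.4],"rot": [0,0,0],"claw": 0.7},{"offset": [0,0,-0.7],"rot": [0,0,0],"claw": 0.7},{"offset": [0,0,-0.7],"rot": [0,0,0],"claw": 0.7},{"offset": [0,0,-0.2],"rot": [0,0,0],"claw": 0.7}])

```text
time_s: 17.15
eef_pos: [0.5459, 0.3512, 0.1288]
eef_rot: [-0.002, 0.998, 0.06, 0.003]
contact_force: [-0.1, 0.7, 1.4]
opening: 0.0731
gripper_force: 0.0
```

Request:
arm_command(deltas=[{"offset": [0,0,0],"rot": [0,0,-1],"claw": 0.7},{"offset": [0,0,0],"rot": [0,0,-0.8],"claw": 0.7},{"offset": [0,0,0],"rot": [0,0,0],"claw": 0.7},{"offset": [0,0,0],"rot": [0,0,0],"claw": 0.7}])

```text
time_s: 17.48
eef_pos: [0.544, 0.3503, 0.1228]
eef_rot: [0.0, 0.988, 0.152, 0.0]
contact_force: [0.1, -0.4, 0.6]
opening: 0.0726
gripper_force: 0.0
```

```bash
python3 go.py .4804 -.1015 .09 17.7
```

```text
t 17.5 pos [0.544  0.3503 0.1228] yaw 17.5 open 0.0726 gf 0.0 F [ 0.1 -0.4  0.6]
rot first [ 0.   -0.   -0.04] then shift [-4.95 10.28  0.82]
```

Request:
arm_command(deltas=[{"offset": [-0.25,0.5,0],"rot": [0,0,0],"claw": 0.7},{"offset": [-0.4,0.84,0],"rot": [0,0,0],"claw": 0.7},{"offset": [-0.4,0.84,0],"rot": [0,0,0],"claw": 0.7},{"offset": [-0.4,0.84,0],"rot": [0,0,0],"claw": 0.7},{"offset": [-0.4,0.84,0],"rot": [0,0,0],"claw": 0.7}])

```text
time_s: 17.9
eef_pos: [0.5197, 0.1791, 0.1225]
eef_rot: [0.0, 0.988, 0.152, -0.0]
contact_force: [0.6, 0.4, 0.4]
opening: 0.0726
gripper_force: 0.0
```

Request:
arm_command(deltas=[{"offset": [-0.4,0.84,0],"rot": [0,0,0],"claw": 0.7},{"offset": [-0.4,0.84,0],"rot": [0,0,0],"claw": 0.7},{"offset": [-0.4,0.84,0],"rot": [0,0,0],"claw": 0.7},{"offset": [-0.4,0.84,0.1],"rot": [0,0,0],"claw": 0.7},{"offset": [-0.4,0.84,0.2],"rot": [0,0,0],"claw": 0.7}])

```text
time_s: 18.32
eef_pos: [0.4948, -0.0052, 0.1119]
eef_rot: [0.0, 0.988, 0.152, 0.001]
contact_force: [0.9, -0.4, 0.3]
opening: 0.073
gripper_force: 0.0
```

Request:
arm_command(deltas=[{"offset": [-0.4,0.84,0.2],"rot": [0,0,0],"claw": 0.7},{"offset": [-0.4,0.84,0.2],"rot": [0,0,0],"claw": 0.7},{"offset": [-0.3,0.54,0.12],"rot": [0,0,0],"claw": 0.7},{"offset": [0,0,0],"rot": [0,0,0],"claw": 0.7},{"offset": [0,0,0],"rot": [0,0,0],"claw": 0.7}])

```text
time_s: 18.73
eef_pos: [0.4792, -0.1028, 0.0897]
eef_rot: [0.0, 0.989, 0.151, -0.0]
contact_force: [0.3, 0.2, 0.8]
opening: 0.0725
gripper_force: 0.0
```

Request:
arm_command(deltas=[{"offset": [0,0,0],"rot": [0,0,0],"claw": 0.7},{"offset": [0,0,0],"rot": [0,0,0],"claw": 0.7}])

```text
time_s: 18.9
eef_pos: [0.48, -0.1009, 0.0903]
eef_rot: [0.0, 0.988, 0.153, 0.0]
contact_force: [0.0, 0.8, 0.2]
opening: 0.0723
gripper_force: 0.0
```

```bash
python3 go.py .4804 -.1015 .025 17.7
```

```text
t 18.9 pos [ 0.48   -0.1009  0.0903] yaw 17.6 open 0.0723 gf 0.0 F [0.  0.8 0.2]
rot first [ 0.   -0.01 -0.02] then shift [0.   0.02 1.63]
```

Request:
arm_command(deltas=[{"offset": [0,0.02,0.4],"rot": [0,0,0],"claw": 0.7},{"offset": [0,0,0.5],"rot": [0,0,0],"claw": 0.7},{"offset": [0,0,0.4],"rot": [0,0,0],"claw": 0.7},{"offset": [0,0,0.2],"rot": [0,0,0],"claw": 0.7},{"offset": [0,0,0],"rot": [0,0,0],"claw": 0.7}])

```text
time_s: 19.32
eef_pos: [0.479, -0.1016, 0.0281]
eef_rot: [-0.0, 0.988, 0.153, -0.002]
contact_force: [-0.3, 0.5, 0.3]
opening: 0.0726
gripper_force: 0.0
```

Request:
arm_command(deltas=[{"offset": [0,0,0],"rot": [0,0,0],"claw": 0.7},{"offset": [0,0,0],"rot": [0,0,0],"claw": 0.7},{"offset": [0,0,0],"rot": [0,0,0],"claw": 0.7},{"offset": [0,0,0],"rot": [0,0,0],"claw": 0.7}])

```text
time_s: 19.65
eef_pos: [0.4805, -0.1022, 0.031]
eef_rot: [0.0, 0.988, 0.153, 0.001]
contact_force: [-0.4, -0.6, -0.2]
opening: 0.0728
gripper_force: 0.0
```

```bash
python3 go.py .4804 -.1015 .026 17.7
```

```text
t 19.6 pos [ 0.4805 -0.1022  0.031 ] yaw 17.6 open 0.0728 gf 0.0 F [-0.4 -0.6 -0.2]
rot first [ 0.   -0.02 -0.01] then shift [ 0.   -0.02  0.12]
```

Request:
arm_command(deltas=[{"offset": [0,0,0.11],"rot": [0,0,0],"claw": 0.7},{"offset": [0,0,0],"rot": [0,0,0],"claw": 0.7},{"offset": [0,0,0],"rot": [0,0,0],"claw": -1},{"offset": [0,0,0],"rot": [0,0,0],"claw": -1},{"offset": [0,0,0],"rot": [0,0,0],"claw": -1}])

```text
time_s: 20.07
eef_pos: [0.4799, -0.1024, 0.0256]
eef_rot: [0.0, 0.988, 0.153, 0.0]
contact_force: [-0.2, -0.0, -0.6]
opening: 0.0367
gripper_force: 0.0
```

Request:
arm_command(deltas=[{"offset": [0,0,0],"rot": [0,0,0],"claw": -1},{"offset": [0,0,0],"rot": [0,0,0],"claw": -1},{"offset": [0,0,0],"rot": [0,0,0],"claw": -1},{"offset": [0,0,0],"rot": [0,0,0],"claw": -1},{"offset": [0,0,0],"rot": [0,0,0],"claw": -1}])

```text
time_s: 20.48
eef_pos: [0.4802, -0.1024, 0.0259]
eef_rot: [0.0, 0.988, 0.153, 0.0]
contact_force: [-0.1, -0.3, 3.5]
opening: 0.032
gripper_force: 59.6
```

Request:
arm_command(deltas=[{"offset": [0,0,-0.1],"rot": [0,0,0],"claw": -1},{"offset": [0,0,-0.3],"rot": [0,0,0],"claw": -1},{"offset": [0,0,-0.6],"rot": [0,0,0],"claw": -1},{"offset": [0,0,-0.6],"rot": [0,0,0],"claw": -1},{"offset": [0,0,-0.3],"rot": [0,0,0],"claw": -1}])

```text
time_s: 20.9
eef_pos: [0.481, -0.1025, 0.1053]
eef_rot: [0.001, 0.988, 0.153, 0.002]
contact_force: [-0.0, -0.1, 0.3]
opening: 0.0318
gripper_force: 59.5
```

Request:
arm_command(deltas=[{"offset": [0,0,0],"rot": [0,0,1],"claw": -1},{"offset": [0,0,0],"rot": [0,0,0.8],"claw": -1},{"offset": [0,0,0],"rot": [0,0,0],"claw": -1},{"offset": [0,0,0],"rot": [0,0,0],"claw": -1},{"offset": [0,0,0],"rot": [0,0,0],"claw": -1}])

```text
time_s: 21.32
eef_pos: [0.4797, -0.1023, 0.1013]
eef_rot: [0.0, 0.998, 0.061, -0.0]
contact_force: [-0.1, 0.5, -0.7]
opening: 0.032
gripper_force: 59.5
```

```bash
python3 - <<'E'
from fit import *
s=[camera("top"),camera("scene")]
u=proj(s[1],[.48,-.1,.08])[0].astype(int)
cv2.imwrite("pics/d1.png",cv2.resize(s[1]["frame"][u[1]-60:u[1]+60,u[0]-80:u[0]+80,::-1],None,fx=4,fy=4,interpolation=cv2.INTER_CUBIC))
for l in("large_tray",): fit(s,l,(.5,.312,.118))
fit(s,"large_brush",(.544,.35,.118),z=.004)
E
python3 go.py .6056 .2845 .105 6.8
```

```text
large_tray both [ 500.1  311.4    6.3 3609.8] [499.9, 312.2, 6.7, 2286.4] [500.6, 309.0, 6.5, 1298.3]
large_brush both [544.  350.7   7.4 179.2] [544.5, 351.2, 7.5, 106.8] [544.0, 351.2, 6.4, 70.5]
t 21.7 pos [ 0.4799 -0.1023  0.1015] yaw 6.8 open 0.0319 gf 59.5 F [ 0.3  0.  -0.7]
rot first [0. 0. 0.] then shift [ 4.27 -9.23 -0.09]
```

View pics/d1.png

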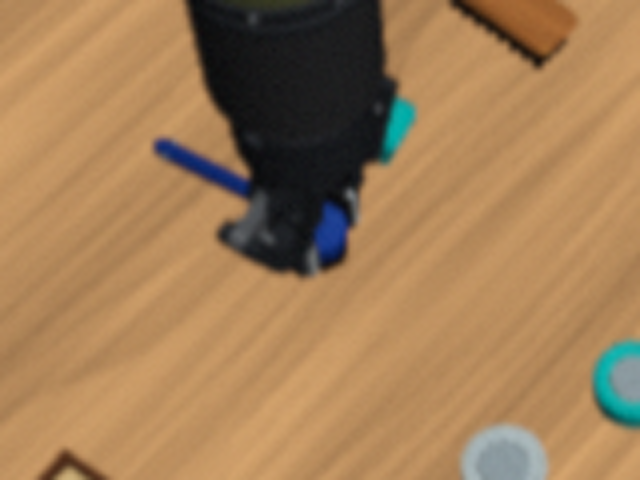

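Request:
arm_command(deltas=[{"offset": [0.2,-0.43,0],"rot": [0,0,0],"claw": -1},{"offset": [0.37,-0.8,0],"rot": [0,0,0],"claw": -1},{"offset": [0.37,-0.8,0],"rot": [0,0,0],"claw": -1},{"offset": [0.37,-0.8,0],"rot": [0,0,0],"claw": -1},{"offset": [0.37,-0.8,0],"rot": [0,0,0],"claw": -1}])

```text
time_s: 22.13
eef_pos: [0.5297, 0.0514, 0.1017]
eef_rot: [-0.0, 0.998, 0.059, 0.0]
contact_force: [1.5, 0.3, 0.1]
opening: 0.032
gripper_force: 59.5
```

Request:
arm_command(deltas=[{"offset": [0.37,-0.8,0],"rot": [0,0,0],"claw": -1},{"offset": [0.37,-0.8,0],"rot": [0,0,0],"claw": -1},{"offset": [0.37,-0.8,0],"rot": [0,0,0],"claw": -1},{"offset": [0.37,-0.8,0],"rot": [0,0,0],"claw": -1},{"offset": [0.37,-0.8,0],"rot": [0,0,0],"claw": -1}])

```text
time_s: 22.55
eef_pos: [0.5842, 0.2192, 0.1014]
eef_rot: [0.0, 0.998, 0.06, -0.0]
contact_force: [0.9, -0.4, 0.6]
opening: 0.0321
gripper_force: 59.5
```

Request:
arm_command(deltas=[{"offset": [0.37,-0.8,0],"rot": [0,0,0],"claw": -1},{"offset": [0.25,-0.55,0],"rot": [0,0,0],"claw": -1},{"offset": [0.12,-0.25,0],"rot": [0,0,0],"claw": -1},{"offset": [0,0,0],"rot": [0,0,0],"claw": -1},{"offset": [0,0,0],"rot": [0,0,0],"claw": -1}])

```text
time_s: 22.97
eef_pos: [0.6056, 0.2845, 0.1008]
eef_rot: [0.0, 0.998, 0.06, -0.0]
contact_force: [-0.0, -0.5, 0.4]
opening: 0.032
gripper_force: 59.6
```

Request:
arm_command(deltas=[{"offset": [0,0,0],"rot": [0,0,0],"claw": -1},{"offset": [0,0,0],"rot": [0,0,0],"claw": -1}])

```text
time_s: 23.13
eef_pos: [0.6058, 0.2834, 0.1018]
eef_rot: [0.0, 0.998, 0.059, 0.0]
contact_force: [0.0, -0.4, -0.5]
opening: 0.0317
gripper_force: 59.6
```

```bash
python3 - <<'E'
from fit import *
for n in("top","scene"):
    c=camera(n); f=c["frame"].astype(int); o=observe()["eef_pos"]; zt=o[2]-.0259
    m=((f[:,:,2]-f[:,:,0]>35)&(f[:,:,2]-f[:,:,1]>25)).astype(np.uint8)
    n_,lab,st,_=cv2.connectedComponentsWithStats(m); 
    d=np.array([np.cos(np.radians(6.8)),np.sin(np.radians(6.8)),0])
    e=o-.117*d; e[2]=zt+.006
    print(n,"pred tail",proj(c,e).round(1),"blue comps",[(s[:5].tolist()) for s in st[1:] if s[4]>8])
u=proj(c,[.57,.28,.06])[0].astype(int)
cv2.imwrite("pics/d2.png",cv2.resize(c["frame"][u[1]-70:u[1]+60,u[0]-90:u[0]+80,::-1],None,fx=4,fy=4,interpolation=cv2.INTER_CUBIC))
E
python3 go.py .6056 .2845 .0299 6.8
```

```text
top pred tail [[187.2 203.7]] blue comps [[173, 149, 17, 57, 311]]
scene pred tail [[389.8 110.7]] blue comps [[389, 109, 32, 15, 124], [434, 124, 4, 10, 31]]
t 23.2 pos [0.6058 0.2836 0.102 ] yaw 6.8 open 0.0316 gf 59.6 F [ 1.1  0.8 -0.4]
rot first [-0.   -0.   -0.01] then shift [-0.   -0.02  1.8 ]
```

View pics/d2.png

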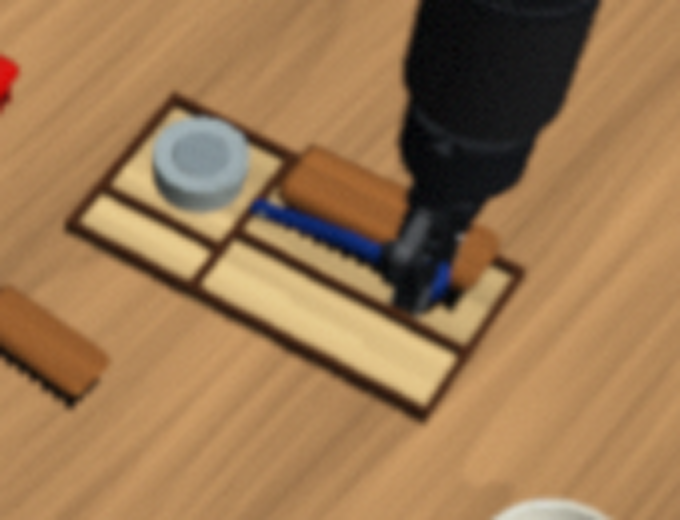

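Request:
arm_command(deltas=[{"offset": [0,-0.02,0.3],"rot": [0,0,0],"claw": -1},{"offset": [0,0,0.5],"rot": [0,0,0],"claw": -1},{"offset": [0,0,0.45],"rot": [0,0,0],"claw": -1},{"offset": [0,0,0.25],"rot": [0,0,0],"claw": -1},{"offset": [0,0,0.1],"rot": [0,0,0],"claw": -1}])

```text
time_s: 23.65
eef_pos: [0.6045, 0.2843, 0.0344]
eef_rot: [0.001, 0.998, 0.059, -0.002]
contact_force: [-0.0, 0.4, -0.1]
opening: 0.0316
gripper_force: 59.6
```

Request:
arm_command(deltas=[{"offset": [0,0,0],"rot": [0,0,0],"claw": -1},{"offset": [0,0,0],"rot": [0,0,0],"claw": -1},{"offset": [0,0,0],"rot": [0,0,0],"claw": -1},{"offset": [0,0,0],"rot": [0,0,0],"claw": -1}])

```text
time_s: 23.98
eef_pos: [0.6063, 0.2857, 0.0389]
eef_rot: [-0.0, 0.998, 0.059, 0.001]
contact_force: [-0.3, 0.4, -0.1]
opening: 0.0319
gripper_force: 59.6
```

```bash
python3 go.py .6056 .2845 .0299 6.8
```

```text
t 24.0 pos [0.6063 0.2857 0.0389] yaw 6.8 open 0.0319 gf 59.6 F [-0.3  0.4 -0.1]
rot first [-0.01 -0.02  0.  ] then shift [-0.02  0.03  0.22]
```

Request:
arm_command(deltas=[{"offset": [0,0.03,0.08],"rot": [0,0,0],"claw": -1},{"offset": [0,0,0.06],"rot": [0,0,0],"claw": -1},{"offset": [0,0,0.03],"rot": [0,0,0],"claw": -1},{"offset": [0,0,0],"rot": [0,0,0],"claw": -1},{"offset": [0,0,0],"rot": [0,0,0],"claw": -1}])

```text
time_s: 24.4
eef_pos: [0.6058, 0.284, 0.0305]
eef_rot: [0.0, 0.998, 0.059, -0.0]
contact_force: [-1.1, 0.4, -0.6]
opening: 0.032
gripper_force: 59.6
```

Request:
arm_command(deltas=[{"offset": [0,0,0.03],"rot": [0,0,0],"claw": -1},{"offset": [0,0,0],"rot": [0,0,0],"claw": -1}])

```text
time_s: 24.57
eef_pos: [0.6061, 0.2842, 0.03]
eef_rot: [0.0, 0.998, 0.059, 0.0]
contact_force: [-0.3, -0.3, 2.1]
opening: 0.0316
gripper_force: 59.9
```

Request:
arm_command(deltas=[{"offset": [0,0,0.02],"rot": [0,0,0],"claw": -1},{"offset": [0,0,0],"rot": [0,0,0],"claw": -1}])

```text
time_s: 24.73
eef_pos: [0.6061, 0.2842, 0.03]
eef_rot: [0.0, 0.998, 0.059, 0.001]
contact_force: [-2.9, -1.5, 5.4]
opening: 0.0317
gripper_force: 60.0
```

Request:
arm_command(deltas=[{"offset": [0,0,0],"rot": [0,0,0],"claw": 0.08},{"offset": [0,0,0],"rot": [0,0,0],"claw": 0.08},{"offset": [0,0,0],"rot": [0,0,0],"claw": 0.08},{"offset": [0,0,0],"rot": [0,0,0],"claw": 0.08},{"offset": [0,0,0],"rot": [0,0,0],"claw": 0.08}])

```text
time_s: 25.15
eef_pos: [0.6057, 0.284, 0.0284]
eef_rot: [0.0, 0.998, 0.059, -0.0]
contact_force: [-0.4, 0.2, 0.1]
opening: 0.0464
gripper_force: 0.0
```

Request:
arm_command(deltas=[{"offset": [0,0,-0.1],"rot": [0,0,0],"claw": 0.08},{"offset": [0,0,-0.3],"rot": [0,0,0],"claw": 0.08},{"offset": [0,0,-0.6],"rot": [0,0,0],"claw": 0.08},{"offset": [0,0,-0.7],"rot": [0,0,0],"claw": 0.08},{"offset": [0,0,-0.6],"rot": [0,0,0],"claw": 0.08}])

```text
time_s: 25.57
eef_pos: [0.6062, 0.284, 0.1237]
eef_rot: [-0.0, 0.998, 0.059, 0.001]
contact_force: [0.5, 0.3, 0.6]
opening: 0.0462
gripper_force: 0.0
```

Request:
arm_command(deltas=[{"offset": [0,0,0],"rot": [0,0,0.97],"claw": 0.5},{"offset": [0,0,0],"rot": [0,0,0.97],"claw": 0.5},{"offset": [0,0,0],"rot": [0,0,0.97],"claw": 0.5},{"offset": [0,0,0],"rot": [0,0,0.96],"claw": 0.5},{"offset": [0,0,0],"rot": [0,0,0.95],"claw": 0.5}])

```text
time_s: 25.98
eef_pos: [0.6061, 0.2842, 0.1222]
eef_rot: [-0.0, 0.981, -0.194, 0.001]
contact_force: [0.6, -0.6, -0.1]
opening: 0.0636
gripper_force: 0.0
```

Request:
arm_command(deltas=[{"offset": [0,0,0],"rot": [0,0,0.95],"claw": 0.65},{"offset": [0,0,0],"rot": [0,0,0.95],"claw": 0.65},{"offset": [0,0,0],"rot": [0,0,0.95],"claw": 0.65},{"offset": [0,0,0],"rot": [0,0,0],"claw": 0.65},{"offset": [0,0,0],"rot": [0,0,0],"claw": 0.65}])

```text
time_s: 26.4
eef_pos: [0.606, 0.2842, 0.1218]
eef_rot: [-0.0, 0.942, -0.334, 0.0]
contact_force: [-0.2, -0.2, 0.6]
opening: 0.0705
gripper_force: 0.0
```

```bash
python3 go.py .632 -.1168 .09 -39.2
```

```text
t 26.4 pos [0.606  0.2842 0.1218] yaw -39.0 open 0.0705 gf 0.0 F [-0.2 -0.2  0.6]
rot first [-0.01 -0.    0.03] then shift [6.84 7.36 0.79]
```

Request:
arm_command(deltas=[{"offset": [0.35,0.37,0],"rot": [0,0,0],"claw": 0.65},{"offset": [0.6,0.65,0],"rot": [0,0,0],"claw": 0.65},{"offset": [0.6,0.65,0],"rot": [0,0,0],"claw": 0.65},{"offset": [0.6,0.65,0],"rot": [0,0,0],"claw": 0.65},{"offset": [0.6,0.65,0],"rot": [0,0,0],"claw": 0.65}])

```text
time_s: 26.82
eef_pos: [0.6159, 0.1211, 0.1214]
eef_rot: [-0.0, 0.943, -0.334, 0.0]
contact_force: [1.3, 0.2, 0.2]
opening: 0.0706
gripper_force: 0.0
```

Request:
arm_command(deltas=[{"offset": [0.6,0.65,0],"rot": [0,0,0],"claw": 0.65},{"offset": [0.6,0.65,0],"rot": [0,0,0],"claw": 0.65},{"offset": [0.6,0.65,0],"rot": [0,0,0],"claw": 0.65},{"offset": [0.6,0.65,0],"rot": [0,0,0],"claw": 0.65},{"offset": [0.6,0.65,0],"rot": [0,0,0],"claw": 0.65}])

```text
time_s: 27.23
eef_pos: [0.6267, -0.0558, 0.1216]
eef_rot: [-0.0, 0.943, -0.334, 0.0]
contact_force: [0.5, 0.6, 0.5]
opening: 0.0703
gripper_force: 0.0
```

Request:
arm_command(deltas=[{"offset": [0.6,0.65,0],"rot": [0,0,0],"claw": 0.65},{"offset": [0.4,0.4,0],"rot": [0,0,0],"claw": 0.65},{"offset": [0.09,0.09,0.3],"rot": [0,0,0],"claw": 0.65},{"offset": [0,0,0.4],"rot": [0,0,0],"claw": 0.65},{"offset": [0,0,0.1],"rot": [0,0,0],"claw": 0.65}])

```text
time_s: 27.65
eef_pos: [0.6304, -0.1171, 0.0858]
eef_rot: [0.0, 0.942, -0.335, -0.002]
contact_force: [-1.1, -0.0, -0.4]
opening: 0.0701
gripper_force: 0.0
```

Request:
arm_command(deltas=[{"offset": [0,0,0],"rot": [0,0,0],"claw": 0.65},{"offset": [0,0,0],"rot": [0,0,0],"claw": 0.65},{"offset": [0,0,0],"rot": [0,0,0],"claw": 0.65},{"offset": [0,0,0],"rot": [0,0,0],"claw": 0.65}])

```text
time_s: 27.98
eef_pos: [0.6322, -0.1164, 0.09]
eef_rot: [-0.0, 0.942, -0.335, 0.001]
contact_force: [0.7, 0.1, -0.4]
opening: 0.0705
gripper_force: 0.0
```

```bash
python3 go.py .632 -.1168 .022 -39.2
```

```text
t 28.0 pos [ 0.6322 -0.1164  0.09  ] yaw -39.1 open 0.0705 gf 0.0 F [ 0.7  0.1 -0.4]
rot first [-0.01 -0.01  0.01] then shift [0.   0.01 1.7 ]
```

Request:
arm_command(deltas=[{"offset": [0,0,0.3],"rot": [0,0,0],"claw": 0.65},{"offset": [0,0,0.5],"rot": [0,0,0],"claw": 0.65},{"offset": [0,0,0.5],"rot": [0,0,0],"claw": 0.65},{"offset": [0,0,0.25],"rot": [0,0,0],"claw": 0.65},{"offset": [0,0,0.1],"rot": [0,0,0],"claw": 0.65}])

```text
time_s: 28.4
eef_pos: [0.6302, -0.1168, 0.0199]
eef_rot: [0.001, 0.942, -0.336, -0.002]
contact_force: [0.0, 0.1, -0.3]
opening: 0.0706
gripper_force: 0.0
```

Request:
arm_command(deltas=[{"offset": [0,0,0],"rot": [0,0,0],"claw": 0.65},{"offset": [0,0,0],"rot": [0,0,0],"claw": 0.65},{"offset": [0,0,0],"rot": [0,0,0],"claw": 0.65},{"offset": [0,0,0],"rot": [0,0,0],"claw": 0.65}])

```text
time_s: 28.73
eef_pos: [0.6324, -0.117, 0.0242]
eef_rot: [-0.0, 0.942, -0.336, 0.001]
contact_force: [0.9, -0.5, 0.2]
opening: 0.0704
gripper_force: 0.0
```

```bash
python3 go.py .632 -.1168 .021 -39.2
```

```text
t 28.7 pos [ 0.6324 -0.117   0.0242] yaw -39.2 open 0.0704 gf 0.0 F [ 0.9 -0.5  0.2]
rot first [-0.01 -0.02 -0.  ] then shift [-0.01  0.    0.08]
```

Request:
arm_command(deltas=[{"offset": [0,0,0.07],"rot": [0,0,0],"claw": 0.65},{"offset": [0,0,0],"rot": [0,0,0],"claw": -1},{"offset": [0,0,0],"rot": [0,0,0],"claw": -1},{"offset": [0,0,0],"rot": [0,0,0],"claw": -1},{"offset": [0,0,0],"rot": [0,0,0],"claw": -1}])

```text
time_s: 29.15
eef_pos: [0.632, -0.117, 0.0204]
eef_rot: [-0.0, 0.942, -0.336, 0.0]
contact_force: [0.3, 0.4, 3.1]
opening: 0.0478
gripper_force: 62.3
```

Request:
arm_command(deltas=[{"offset": [0,0,0],"rot": [0,0,0],"claw": -1},{"offset": [0,0,0],"rot": [0,0,0],"claw": -1},{"offset": [0,0,0],"rot": [0,0,0],"claw": -1},{"offset": [0,0,0],"rot": [0,0,0],"claw": -1}])

```text
time_s: 29.48
eef_pos: [0.632, -0.117, 0.0204]
eef_rot: [-0.0, 0.942, -0.336, 0.0]
contact_force: [-0.9, 1.5, 4.1]
opening: 0.0482
gripper_force: 62.3
```

Request:
arm_command(deltas=[{"offset": [0,0,-0.1],"rot": [0,0,0],"claw": -1},{"offset": [0,0,-0.4],"rot": [0,0,0],"claw": -1},{"offset": [0,0,-0.6],"rot": [0,0,0],"claw": -1},{"offset": [0,0,-0.4],"rot": [0,0,0],"claw": -1},{"offset": [0,0,0],"rot": [0,0,0],"claw": -1}])

```text
time_s: 29.9
eef_pos: [0.6333, -0.1173, 0.084]
eef_rot: [-0.001, 0.942, -0.336, 0.003]
contact_force: [0.1, 0.1, 0.7]
opening: 0.0478
gripper_force: 62.1
```

```bash
python3 go.py .474 -.3124 .08 -39.2
```

```text
t 29.9 pos [ 0.6333 -0.1173  0.084 ] yaw -39.2 open 0.0478 gf 62.1 F [0.1 0.1 0.7]
rot first [-0.03 -0.04 -0.  ] then shift [-0.   6.3  0.1]
```

Request:
arm_command(deltas=[{"offset": [0,0.4,0],"rot": [0,0,0],"claw": -1},{"offset": [0,0.8,0],"rot": [0,0,0],"claw": -1},{"offset": [0,0.9,0],"rot": [0,0,0],"claw": -1},{"offset": [0,0.9,0],"rot": [0,0,0],"claw": -1},{"offset": [0,0.9,0],"rot": [0,0,0],"claw": -1}])

```text
time_s: 30.32
eef_pos: [0.5305, -0.2388, 0.078]
eef_rot: [0.0, 0.942, -0.335, -0.001]
contact_force: [0.4, -0.8, 0.3]
opening: 0.0479
gripper_force: 62.1
```

Request:
arm_command(deltas=[{"offset": [0,0.9,0],"rot": [0,0,0],"claw": -1},{"offset": [0,0.8,0],"rot": [0,0,0],"claw": -1},{"offset": [0,0.5,0],"rot": [0,0,0],"claw": -1},{"offset": [0,0.2,0],"rot": [0,0,0],"claw": -1},{"offset": [0,0,0],"rot": [0,0,0],"claw": -1}])

```text
time_s: 30.73
eef_pos: [0.4702, -0.3133, 0.0786]
eef_rot: [-0.0, 0.942, -0.337, -0.001]
contact_force: [0.2, 0.3, -1.4]
opening: 0.0479
gripper_force: 62.1
```

Request:
arm_command(deltas=[{"offset": [0,0,0],"rot": [0,0,0],"claw": -1},{"offset": [0,0,0],"rot": [0,0,0],"claw": -1},{"offset": [0,0,0],"rot": [0,0,0],"claw": -1}])

```text
time_s: 30.98
eef_pos: [0.4728, -0.3114, 0.0796]
eef_rot: [-0.0, 0.942, -0.335, -0.0]
contact_force: [-0.5, -0.2, -1.1]
opening: 0.0478
gripper_force: 62.1
```

```bash
python3 go.py .474 -.3124 .0244 -39.2
```

```text
t 31.0 pos [ 0.4728 -0.3114  0.0796] yaw -39.1 open 0.0478 gf 62.1 F [-0.5 -0.2 -1.1]
rot first [0.   0.   0.01] then shift [0.04 0.   1.38]
```

Request:
arm_command(deltas=[{"offset": [0.04,0,0.3],"rot": [0,0,0],"claw": -1},{"offset": [0,0,0.45],"rot": [0,0,0],"claw": -1},{"offset": [0,0,0.3],"rot": [0,0,0],"claw": -1},{"offset": [0,0,0.15],"rot": [0,0,0],"claw": -1},{"offset": [0,0,0.05],"rot": [0,0,0],"claw": -1}])

```text
time_s: 31.4
eef_pos: [0.4727, -0.3126, 0.0278]
eef_rot: [0.0, 0.942, -0.335, -0.002]
contact_force: [0.5, 0.4, -0.9]
opening: 0.0476
gripper_force: 62.1
```

Request:
arm_command(deltas=[{"offset": [0,0,0],"rot": [0,0,0],"claw": -1},{"offset": [0,0,0],"rot": [0,0,0],"claw": -1},{"offset": [0,0,0],"rot": [0,0,0],"claw": -1},{"offset": [0,0,0],"rot": [0,0,0],"claw": -1}])

```text
time_s: 31.73
eef_pos: [0.4741, -0.3134, 0.0309]
eef_rot: [0.0, 0.942, -0.336, 0.001]
contact_force: [-0.3, 0.3, -0.8]
opening: 0.0479
gripper_force: 62.1
```

Request:
arm_command(deltas=[{"offset": [0,0,0.02],"rot": [0,0,0],"claw": -1},{"offset": [0,0,0],"rot": [0,0,0],"claw": -1}])

```text
time_s: 31.9
eef_pos: [0.4737, -0.3133, 0.0294]
eef_rot: [0.0, 0.942, -0.336, 0.0]
contact_force: [0.7, 0.6, -1.1]
opening: 0.0477
gripper_force: 62.1
```

Request:
arm_command(deltas=[{"offset": [0,0,0.06],"rot": [0,0,0],"claw": -1},{"offset": [0,0,0.03],"rot": [0,0,0],"claw": -1},{"offset": [0,0,0],"rot": [0,0,0],"claw": -1},{"offset": [0,0,0],"rot": [0,0,0],"claw": -1}])

```text
time_s: 32.23
eef_pos: [0.4734, -0.3132, 0.0253]
eef_rot: [0.0, 0.942, -0.336, -0.0]
contact_force: [-0.8, 0.1, 0.1]
opening: 0.0482
gripper_force: 62.1
```

Request:
arm_command(deltas=[{"offset": [0,0,0.03],"rot": [0,0,0],"claw": -1},{"offset": [0,0,0],"rot": [0,0,0],"claw": -1}])

```text
time_s: 32.4
eef_pos: [0.4737, -0.3133, 0.0244]
eef_rot: [0.0, 0.942, -0.336, 0.0]
contact_force: [0.7, -0.2, -1.7]
opening: 0.0478
gripper_force: 62.2
```

Request:
arm_command(deltas=[{"offset": [0,0,0.02],"rot": [0,0,0],"claw": -1},{"offset": [0,0,0],"rot": [0,0,0],"claw": -1}])

```text
time_s: 32.57
eef_pos: [0.4738, -0.3134, 0.0244]
eef_rot: [0.0, 0.942, -0.335, 0.0]
contact_force: [-2.6, 2.1, 4.9]
opening: 0.0481
gripper_force: 62.4
```

Request:
arm_command(deltas=[{"offset": [0,0,0],"rot": [0,0,0],"claw": 0.42},{"offset": [0,0,0],"rot": [0,0,0],"claw": 0.42},{"offset": [0,0,0],"rot": [0,0,0],"claw": 0.42},{"offset": [0,0,0],"rot": [0,0,0],"claw": 0.42}])

```text
time_s: 32.9
eef_pos: [0.4735, -0.3132, 0.0233]
eef_rot: [0.0, 0.942, -0.336, -0.0]
contact_force: [0.9, -0.7, -0.1]
opening: 0.0603
gripper_force: 0.0
```

Request:
arm_command(deltas=[{"offset": [0,0,-0.1],"rot": [0,0,0],"claw": 0.42},{"offset": [0,0,-0.4],"rot": [0,0,0],"claw": 0.42},{"offset": [0,0,-0.7],"rot": [0,0,0],"claw": 0.42},{"offset": [0,0,-0.7],"rot": [0,0,0],"claw": 0.42},{"offset": [0,0,-0.4],"rot": [0,0,0],"claw": 0.42}])

```text
time_s: 33.32
eef_pos: [0.4744, -0.3139, 0.1194]
eef_rot: [0.001, 0.942, -0.335, 0.002]
contact_force: [1.4, 0.6, 0.8]
opening: 0.0605
gripper_force: 0.0
```

Request:
arm_command(deltas=[{"offset": [0,0,0],"rot": [0,0,-0.93],"claw": 0.7},{"offset": [0,0,0],"rot": [0,0,-0.94],"claw": 0.7},{"offset": [0,0,0],"rot": [0,0,-0.94],"claw": 0.7},{"offset": [0,0,0],"rot": [0,0,-0.94],"claw": 0.7},{"offset": [0,0,0],"rot": [0,0,-0.94],"claw": 0.7}])

```text
time_s: 33.73
eef_pos: [0.4736, -0.3133, 0.1158]
eef_rot: [0.0, 0.996, -0.094, 0.0]
contact_force: [0.7, 0.1, 0.0]
opening: 0.0728
gripper_force: 0.0
```

Request:
arm_command(deltas=[{"offset": [0,0,0],"rot": [0,0,-0.94],"claw": 0.7},{"offset": [0,0,0],"rot": [0,0,-0.9],"claw": 0.7},{"offset": [0,0,0],"rot": [0,0,0],"claw": 0.7},{"offset": [0,0,0],"rot": [0,0,0],"claw": 0.7}])

```text
time_s: 34.07
eef_pos: [0.4736, -0.3133, 0.1157]
eef_rot: [0.0, 1.0, -0.002, 0.0]
contact_force: [0.0, 0.5, -0.3]
opening: 0.0724
gripper_force: 0.0
```

```bash
python3 - <<'E'
from fit import *
s=[camera("top"),camera("scene")]
fit(s,"small_brush",(.426,.129,0)); fit(s,"small_tray",(.534,-.306,.1))
E
python3 go.py .426 .129 .09 0.5
```

```text
small_brush both [4.261e+02 1.286e+02 4.000e-01 7.670e+01] [426.3, 129.5, 0.9, 12.3] [427.4, 127.7, -4.7, 53.0]
small_tray both [ 532.6 -306.2    5.9 2458.2] [524.0, -298.6, 13.8, 2056.2] [533.7, -306.4, 6.0, 362.8]
t 34.5 pos [ 0.4736 -0.3132  0.1156] yaw -0.1 open 0.0723 gf 0.0 F [ 0.3 -0.1 -0.4]
rot first [ 0.  -0.  -0.1] then shift [ -1.09 -11.07   0.64]
```

Request:
arm_command(deltas=[{"offset": [0,0,0],"rot": [0,0,-0.1],"claw": 0.7},{"offset": [-0.04,-0.5,0],"rot": [0,0,0],"claw": 0.7},{"offset": [-0.09,-0.9,0],"rot": [0,0,0],"claw": 0.7},{"offset": [-0.09,-0.9,0],"rot": [0,0,0],"claw": 0.7},{"offset": [-0.09,-0.9,0],"rot": [0,0,0],"claw": 0.7}])

```text
time_s: 34.88
eef_pos: [0.4594, -0.1843, 0.1153]
eef_rot: [0.0, 1.0, 0.004, -0.0]
contact_force: [1.7, 0.7, -0.3]
opening: 0.0725
gripper_force: 0.0
```

Request:
arm_command(deltas=[{"offset": [-0.09,-0.9,0],"rot": [0,0,0],"claw": 0.7},{"offset": [-0.09,-0.9,0],"rot": [0,0,0],"claw": 0.7},{"offset": [-0.09,-0.9,0],"rot": [0,0,0],"claw": 0.7},{"offset": [-0.09,-0.9,0],"rot": [0,0,0],"claw": 0.7},{"offset": [-0.09,-0.9,0],"rot": [0,0,0],"claw": 0.7}])

```text
time_s: 35.3
eef_pos: [0.4397, -0.004, 0.1158]
eef_rot: [-0.0, 1.0, 0.005, 0.0]
contact_force: [1.5, 0.7, -0.4]
opening: 0.0727
gripper_force: 0.0
```

Request:
arm_command(deltas=[{"offset": [-0.09,-0.9,0],"rot": [0,0,0],"claw": 0.7},{"offset": [-0.09,-0.9,0.1],"rot": [0,0,0],"claw": 0.7},{"offset": [-0.09,-0.9,0.2],"rot": [0,0,0],"claw": 0.7},{"offset": [-0.04,-0.5,0.2],"rot": [0,0,0],"claw": 0.7},{"offset": [0,-0.17,0.14],"rot": [0,0,0],"claw": 0.7}])

```text
time_s: 35.72
eef_pos: [0.4258, 0.1317, 0.0894]
eef_rot: [-0.0, 1.0, 0.007, -0.0]
contact_force: [0.0, -0.8, -0.7]
opening: 0.0731
gripper_force: 0.0
```

Request:
arm_command(deltas=[{"offset": [0,0,0],"rot": [0,0,0],"claw": 0.7},{"offset": [0,0,0],"rot": [0,0,0],"claw": 0.7},{"offset": [0,0,0],"rot": [0,0,0],"claw": 0.7},{"offset": [0,0,0],"rot": [0,0,0],"claw": 0.7}])

```text
time_s: 36.05
eef_pos: [0.4269, 0.1282, 0.0905]
eef_rot: [-0.0, 1.0, 0.004, 0.0]
contact_force: [-0.1, -0.5, 0.3]
opening: 0.0726
gripper_force: 0.0
```

```bash
python3 go.py .426 .129 .027 0.5
```

```text
t 36.0 pos [0.4269 0.1282 0.0905] yaw 0.5 open 0.0726 gf 0.0 F [-0.1 -0.5  0.3]
rot first [-0.   -0.01 -0.  ] then shift [-0.02 -0.02  1.59]
```

Request:
arm_command(deltas=[{"offset": [-0.02,-0.02,0.3],"rot": [0,0,0],"claw": 0.7},{"offset": [0,0,0.5],"rot": [0,0,0],"claw": 0.7},{"offset": [0,0,0.45],"rot": [0,0,0],"claw": 0.7},{"offset": [0,0,0.25],"rot": [0,0,0],"claw": 0.7},{"offset": [0,0,0.1],"rot": [0,0,0],"claw": 0.7}])

```text
time_s: 36.47
eef_pos: [0.4247, 0.1288, 0.0237]
eef_rot: [0.001, 1.0, 0.004, -0.001]
contact_force: [-0.0, -0.7, -0.7]
opening: 0.0725
gripper_force: 0.0
```

Request:
arm_command(deltas=[{"offset": [0,0,0],"rot": [0,0,0],"claw": 0.7},{"offset": [0,0,0],"rot": [0,0,0],"claw": 0.7},{"offset": [0,0,0],"rot": [0,0,0],"claw": 0.7},{"offset": [0,0,0],"rot": [0,0,0],"claw": 0.7}])

```text
time_s: 36.8
eef_pos: [0.4262, 0.1303, 0.0269]
eef_rot: [-0.0, 1.0, 0.005, 0.001]
contact_force: [-1.2, -0.1, -0.0]
opening: 0.0725
gripper_force: 0.0
```

```bash
python3 go.py .426 .129 .028 0.5
```

```text
t 36.8 pos [0.4262 0.1303 0.0269] yaw 0.6 open 0.0725 gf 0.0 F [-1.2 -0.1 -0. ]
rot first [-0.01 -0.01  0.01] then shift [-0.    0.03 -0.03]
```

Request:
arm_command(deltas=[{"offset": [0,0.03,-0.03],"rot": [0,0,0],"claw": 0.7},{"offset": [0,0,0],"rot": [0,0,0],"claw": -1},{"offset": [0,0,0],"rot": [0,0,0],"claw": -1},{"offset": [0,0,0],"rot": [0,0,0],"claw": -1},{"offset": [0,0,0],"rot": [0,0,0],"claw": -1}])

```text
time_s: 37.22
eef_pos: [0.4259, 0.1289, 0.0276]
eef_rot: [-0.0, 1.0, 0.005, 0.0]
contact_force: [-1.1, 0.5, 2.1]
opening: 0.0393
gripper_force: 61.5
```

Request:
arm_command(deltas=[{"offset": [0,0,0],"rot": [0,0,0],"claw": -1},{"offset": [0,0,0],"rot": [0,0,0],"claw": -1},{"offset": [0,0,0],"rot": [0,0,0],"claw": -1},{"offset": [0,0,0],"rot": [0,0,0],"claw": -1},{"offset": [0,0,0],"rot": [0,0,0],"claw": -1}])

```text
time_s: 37.63
eef_pos: [0.4259, 0.1289, 0.0276]
eef_rot: [-0.0, 1.0, 0.005, 0.0]
contact_force: [-0.6, 0.8, 5.0]
opening: 0.0391
gripper_force: 61.8
```

Request:
arm_command(deltas=[{"offset": [0,0,-0.1],"rot": [0,0,0],"claw": -1},{"offset": [0,0,-0.4],"rot": [0,0,0],"claw": -1},{"offset": [0,0,-0.7],"rot": [0,0,0],"claw": -1},{"offset": [0,0,-0.6],"rot": [0,0,0],"claw": -1},{"offset": [0,0,-0.2],"rot": [0,0,0],"claw": -1}])

```text
time_s: 38.05
eef_pos: [0.4266, 0.1291, 0.1104]
eef_rot: [-0.001, 1.0, 0.005, 0.002]
contact_force: [0.8, 0.4, 0.1]
opening: 0.0388
gripper_force: 61.1
```

Request:
arm_command(deltas=[{"offset": [0,0,0],"rot": [0,0,-0.9],"claw": -1},{"offset": [0,0,0],"rot": [0,0,0],"claw": -1},{"offset": [0,0,0],"rot": [0,0,0],"claw": -1},{"offset": [0,0,0],"rot": [0,0,0],"claw": -1}])

```text
time_s: 38.38
eef_pos: [0.4251, 0.1284, 0.106]
eef_rot: [0.001, 0.999, 0.051, -0.001]
contact_force: [-1.1, -0.1, -0.3]
opening: 0.0392
gripper_force: 61.2
```

```bash
python3 go.py .572 -.3025 .105 5.8
```

```text
t 38.4 pos [0.4251 0.1284 0.106 ] yaw 5.8 open 0.0392 gf 61.2 F [-1.1 -0.1 -0.3]
rot first [0.01 0.02 0.  ] then shift [ 2.57 11.09  0.02]
```

Request:
arm_command(deltas=[{"offset": [0.12,0.5,0],"rot": [0,0,0],"claw": -1},{"offset": [0.2,0.88,0],"rot": [0,0,0],"claw": -1},{"offset": [0.2,0.88,0],"rot": [0,0,0],"claw": -1},{"offset": [0.2,0.88,0],"rot": [0,0,0],"claw": -1},{"offset": [0.2,0.88,0],"rot": [0,0,0],"claw": -1}])

```text
time_s: 38.8
eef_pos: [0.4788, -0.029, 0.1065]
eef_rot: [0.0, 0.999, 0.051, -0.0]
contact_force: [1.2, 0.7, 0.4]
opening: 0.0388
gripper_force: 61.2
```

Request:
arm_command(deltas=[{"offset": [0.2,0.88,0],"rot": [0,0,0],"claw": -1},{"offset": [0.2,0.88,0],"rot": [0,0,0],"claw": -1},{"offset": [0.2,0.88,0],"rot": [0,0,0],"claw": -1},{"offset": [0.2,0.88,0],"rot": [0,0,0],"claw": -1},{"offset": [0.2,0.88,0],"rot": [0,0,0],"claw": -1}])

```text
time_s: 39.22
eef_pos: [0.5368, -0.2002, 0.1061]
eef_rot: [-0.0, 0.999, 0.051, -0.001]
contact_force: [1.1, 0.4, 0.6]
opening: 0.039
gripper_force: 61.2
```

Request:
arm_command(deltas=[{"offset": [0.2,0.88,0],"rot": [0,0,0],"claw": -1},{"offset": [0.2,0.88,0],"rot": [0,0,0],"claw": -1},{"offset": [0.15,0.6,0],"rot": [0,0,0],"claw": -1},{"offset": [0.1,0.31,0],"rot": [0,0,0],"claw": -1},{"offset": [0,0,0],"rot": [0,0,0],"claw": -1}])

```text
time_s: 39.63
eef_pos: [0.5735, -0.3042, 0.1049]
eef_rot: [-0.0, 0.999, 0.05, -0.002]
contact_force: [-0.6, -0.0, -1.2]
opening: 0.0392
gripper_force: 61.2
```

Request:
arm_command(deltas=[{"offset": [0,0,0],"rot": [0,0,0],"claw": -1},{"offset": [0,0,0],"rot": [0,0,0],"claw": -1},{"offset": [0,0,0],"rot": [0,0,0],"claw": -1}])

```text
time_s: 39.88
eef_pos: [0.5738, -0.3009, 0.1069]
eef_rot: [-0.0, 0.999, 0.052, -0.0]
contact_force: [-0.2, 0.1, -0.5]
opening: 0.039
gripper_force: 61.2
```

```bash
python3 - <<'E'
from h import *
c=camera("scene")
u=proj(c,[.53,-.3,.04])[0].astype(int)
cv2.imwrite("pics/e1.png",cv2.resize(c["frame"][u[1]-70:u[1]+60,u[0]-80:u[0]+80,::-1],None,fx=4,fy=4,interpolation=cv2.INTER_CUBIC))
E
python3 go.py .572 -.3025 .0316 5.8
```

```text
t 39.9 pos [ 0.5739 -0.3009  0.1072] yaw 6.0 open 0.039 gf 61.2 F [ 0.  -0.3 -0.5]
rot first [ 0.   -0.    0.03] then shift [-0.05  0.03  1.89]
```

View pics/e1.png

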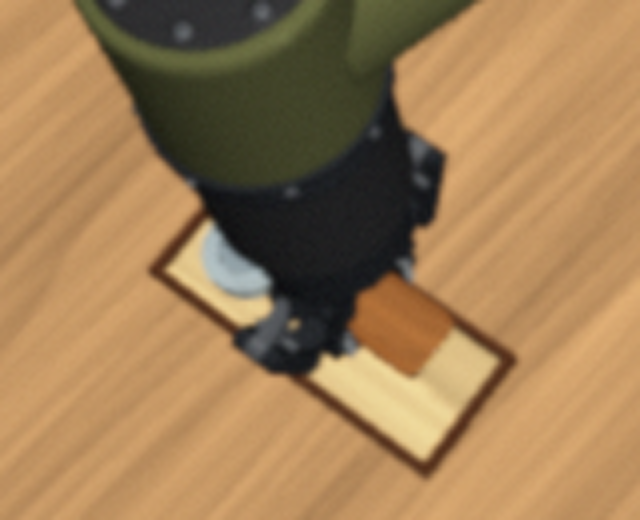

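The picture shows the small tin in its square compartment at about (240,260). The small brush is held level above the long compartment at about (405,320). I lower it now.

Request:
arm_command(deltas=[{"offset": [-0.04,0.02,0.3],"rot": [0,0,0],"claw": -1},{"offset": [0,0,0.5],"rot": [0,0,0],"claw": -1},{"offset": [0,0,0.5],"rot": [0,0,0],"claw": -1},{"offset": [0,0,0.3],"rot": [0,0,0],"claw": -1},{"offset": [0,0,0.1],"rot": [0,0,0],"claw": -1}])

```text
time_s: 40.35
eef_pos: [0.5708, -0.3018, 0.0357]
eef_rot: [-0.001, 0.999, 0.052, -0.002]
contact_force: [-0.3, 0.2, -0.7]
opening: 0.0391
gripper_force: 61.2
```

Request:
arm_command(deltas=[{"offset": [0,0,0],"rot": [0,0,0],"claw": -1},{"offset": [0,0,0],"rot": [0,0,0],"claw": -1},{"offset": [0,0,0],"rot": [0,0,0],"claw": -1},{"offset": [0,0,0],"rot": [0,0,0],"claw": -1}])

```text
time_s: 40.68
eef_pos: [0.5732, -0.303, 0.0406]
eef_rot: [0.0, 0.999, 0.052, 0.001]
contact_force: [-0.1, -0.4, -1.6]
opening: 0.0388
gripper_force: 61.2
```

```bash
python3 go.py .572 -.3025 .0316 5.8
```

```text
t 40.7 pos [ 0.5732 -0.303   0.0406] yaw 6.0 open 0.0388 gf 61.2 F [-0.1 -0.4 -1.6]
rot first [ 0.01 -0.02  0.03] then shift [-0.03 -0.01  0.23]
```

Request:
arm_command(deltas=[{"offset": [0,0,0.08],"rot": [0,0,0],"claw": -1},{"offset": [0,0,0.06],"rot": [0,0,0],"claw": -1},{"offset": [0,0,0.03],"rot": [0,0,0],"claw": -1},{"offset": [0,0,0],"rot": [0,0,0],"claw": -1},{"offset": [0,0,0],"rot": [0,0,0],"claw": -1}])

```text
time_s: 41.1
eef_pos: [0.5723, -0.3028, 0.0322]
eef_rot: [0.0, 0.999, 0.052, -0.0]
contact_force: [0.2, -0.5, -0.3]
opening: 0.0391
gripper_force: 61.2
```

Request:
arm_command(deltas=[{"offset": [0,0,0.03],"rot": [0,0,0],"claw": -1},{"offset": [0,0,0],"rot": [0,0,0],"claw": -1}])

```text
time_s: 41.27
eef_pos: [0.5727, -0.3029, 0.0317]
eef_rot: [0.0, 0.999, 0.052, 0.0]
contact_force: [-0.3, -0.2, 1.3]
opening: 0.0389
gripper_force: 61.3
```

Request:
arm_command(deltas=[{"offset": [0,0,0.02],"rot": [0,0,0],"claw": -1},{"offset": [0,0,0],"rot": [0,0,0],"claw": -1}])

```text
time_s: 41.43
eef_pos: [0.5727, -0.3029, 0.0316]
eef_rot: [0.0, 0.999, 0.052, 0.0]
contact_force: [-1.9, 1.8, 5.3]
opening: 0.0391
gripper_force: 61.8
```

Request:
arm_command(deltas=[{"offset": [0,0,0],"rot": [0,0,0],"claw": 0.3},{"offset": [0,0,0],"rot": [0,0,0],"claw": 0.3},{"offset": [0,0,0],"rot": [0,0,0],"claw": 0.3},{"offset": [0,0,0],"rot": [0,0,0],"claw": 0.3}])

```text
time_s: 41.77
eef_pos: [0.5723, -0.3027, 0.03]
eef_rot: [-0.0, 0.999, 0.052, -0.0]
contact_force: [0.4, 0.5, -0.2]
opening: 0.0558
gripper_force: 0.0
```

Request:
arm_command(deltas=[{"offset": [0,0,-0.1],"rot": [0,0,0],"claw": 0.3},{"offset": [0,0,-0.4],"rot": [0,0,0],"claw": 0.3},{"offset": [0,0,-0.8],"rot": [0,0,0],"claw": 0.3},{"offset": [0,0,-0.9],"rot": [0,0,0],"claw": 0.3},{"offset": [0,0,-0.9],"rot": [0,0,0],"claw": 0.3}])

```text
time_s: 42.18
eef_pos: [0.5719, -0.3027, 0.1555]
eef_rot: [0.0, 0.999, 0.052, -0.001]
contact_force: [1.2, -0.1, -0.9]
opening: 0.0552
gripper_force: 0.0
```

Request:
arm_command(deltas=[{"offset": [-0.3,-0.8,0],"rot": [0,0,0],"claw": 0.3},{"offset": [-0.3,-0.9,0],"rot": [0,0,0],"claw": 0.3},{"offset": [-0.3,-0.9,0],"rot": [0,0,0],"claw": 0.3},{"offset": [-0.3,-0.9,0],"rot": [0,0,0],"claw": 0.3},{"offset": [-0.3,-0.9,0],"rot": [0,0,0],"claw": 0.3}])

```text
time_s: 42.6
eef_pos: [0.4935, -0.1328, 0.1545]
eef_rot: [0.0, 0.999, 0.052, 0.0]
contact_force: [1.6, 2.1, 1.2]
opening: 0.0556
gripper_force: 0.0
```

Request:
arm_command(deltas=[{"offset": [-0.3,-0.8,0],"rot": [0,0,0],"claw": 0.3},{"offset": [-0.1,-0.4,0],"rot": [0,0,0],"claw": 0.3},{"offset": [0,0,0],"rot": [0,0,0],"claw": 0.3},{"offset": [0,0,0],"rot": [0,0,0],"claw": 0.3},{"offset": [0,0,0],"rot": [0,0,0],"claw": 0.3}])

```text
time_s: 43.02
eef_pos: [0.4738, -0.0881, 0.1547]
eef_rot: [0.0, 0.999, 0.052, 0.0]
contact_force: [-0.7, -0.7, -0.3]
opening: 0.0557
gripper_force: 0.0
```

Run:
```python
from fit import *
s=[camera("top"),camera("scene")]
fit(s,"small_tray",(.534,-.306,.1)); fit(s,"large_tray",(.5,.312,.118)); fit(s,"small_brush",(.572,-.302,.1),z=.004); fit(s,"dauber",(.553,.278,.118),z=.004)
for i,c in enumerate(s):
    f=c["frame"][:,:,::-1]
    if i==0: f=f[55:335,130:480]
    else: f=f[65:375,195:495]
    cv2.imwrite(f"pics/z{i}.png",cv2.resize(f,None,fx=1.9,fy=1.9,interpolation=cv2.INTER_CUBIC))
```

```text
small_tray both [ 534.4 -306.4    6.  2002. ] [534.5, -307.4, 5.4, 1027.4] [533.7, -305.5, 6.3, 955.3]
large_tray both [ 500.1  312.1    5.9 5298.1] [499.9, 313.6, 5.9, 3648.5] [500.9, 308.6, 6.2, 1593.9]
small_brush both [ 572.3 -303.5    5.8   98.2] [573.3, -303.7, 5.3, 53.8] [571.7, -302.8, 5.3, 40.6]
dauber both [554.2 280.3   5.7 156.9] [554.3, 280.5, 5.5, 137.7] [554.7, 280.6, 5.5, 18.7]
```

View pics/z0.png

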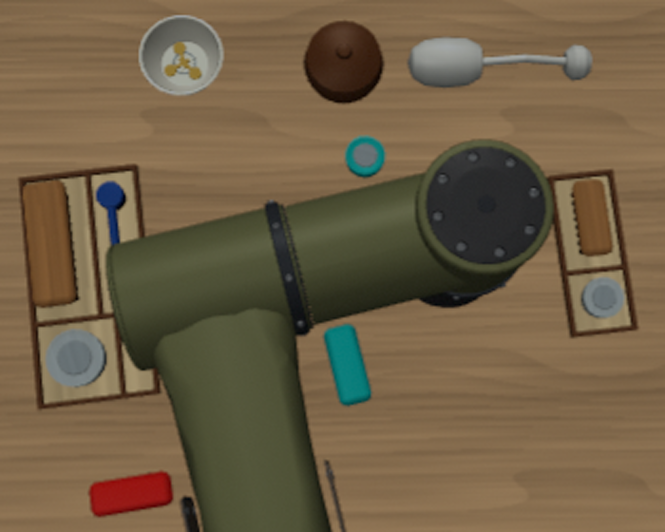

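View pics/z1.png

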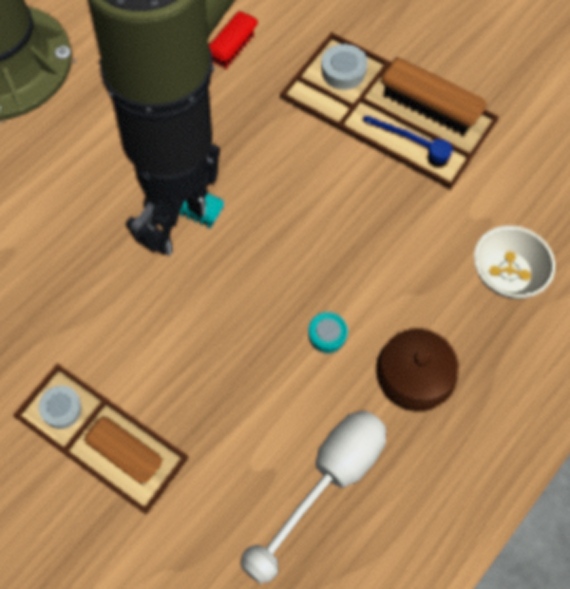

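The pictures show all five items lying inside their compartments. In the scene view these are the large tin (345,65), large brush (433,95), dauber (410,140), small tin (60,405) and small brush (123,450). The bystanders and look-alikes are where they were, and the gripper is clear.

```bash
python3 -c "from plant import *; print(finish_job())"
```

```text
the job is handed in; nothing more can be done
None
```

Both shoe-care kits are made up and the job is handed in: all five items were set down in their compartments in the order asked, in about 43 s of the 122 s allowed, and the final pictures show the bystanders and look-alikes unmoved.

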